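# Put the sanding-disc tray back on its rails

## Robot

A 7-joint arm with a two-finger parallel gripper is mounted at the origin on the work surface. World frame = base frame: x ahead of the robot, y to its left, z up, the work surface at z = 0. Lengths are in m, angles in rad, forces in N, time in s.
With the tool pointing down it reaches from about 0.35 to 0.9 m from the base axis. Payload 19.9 kg.
Tool frame: the origin (TCP) lies between the finger pads; the fingertips stand 22 mm ahead of it and the grasp point (between the pads) lies 3 mm ahead of it; z points along the fingers, y is the direction in which the jaws open and shut (so a half turn about z gives the same grasp; the last joint's range is limited). The gripper opens to 85 mm and grips with 20 to 120 N. Pads are 22 mm wide; open, the fingers measure 114 mm over their backs; the gripper's body (76 mm by 85 mm) begins 54 mm behind the grasp point. The pads swing forward as they close: fully open they stand 13 mm farther back than shut.
Start: joints at [1.081, 0.417, -0.01, 1.614, 0.005, 1.111, -0.053], TCP at [0.271, -0.563, 0.253] pointing down, gripper open.
Joint ranges: [-2.81, 2.81], [-0.39, 2.02], [-1.27, 1.25], [0.06, 2.57], [-1.19, 4.33], [0.19, 2], [-2.82, 2.82]. Speed limits (rad/s): [1.89, 1.89, 2.39, 2.39, 3.01, 3.01, 3.01].

## Interface

Orientations are given as a 3x3 rotation matrix whose columns are the frame's x, y, z axes.
In Python, from bench import * gives the robot as it stands. The module is installed in compiled form; this text tells all that it offers.
- The arm moves only by the tool arm_command, never from a script. Its argument "plan" is a list of rows, each a list of 4 numbers: the shift along the tool's x, y, z normalised to -1 to 1, where 1 is 0.5 m, then the turn about the tool's z normalised to -1 to 1, where 1 is 90 degrees. A call has 1 to 5 rows; each row is the pose to reach, as a shift and turn from the pose commanded when the call began, along the tool's axes at that moment; what a row does not reach only later rows make up. A row lasts 1/12 s, in which the tool goes at most 41.7 mm and 7.16 degrees, less where a joint would pass 70% of its speed; a pose out of reach is approached as far as the arm can. A call with a number of a shift or a turn outside -1 to 1 is refused whole. A call with a gripper value outside its range is refused whole. "grip" is the opening, from 0 (shut) to 1 (fully open), set as the call begins (left out, the last holds). The fingers move at their own pace and stop on an object; "grip_force" is the grip in N (left out, the last holds). Time passes only in rows, so rows that repeat a pose let the fingers close. It gives the time, the measured TCP pose, the force and the opening at its end, in the units of the state.
- get_obs(): the state, without advancing time (a new reading comes with each control period).
- camera(name): name is "scene" or "top" or "wrist"; returns the picture (480x640x3 uint8, blue, green, red); there is no depth.
- camera_model(name): a dict with "mtx" (3x3 intrinsics, pixels), "R" (3x3) and "t" (3): a world point X has camera coordinates R X + t; the wrist camera has in their place "tool_from_camera" (4x4, takes a point from camera to tool coordinates, whose origin is the TCP and whose axes are the flange's). Camera axes: x right, y down, z forward; pixel columns grow to the right and rows downward; lengths in m; the calibration is good to about 2 mm. A picture is of the moment at which its call begins: read the wrist's pose just before it. camera_model takes no time and is no camera call.
- job_done(): hands the job in, once; it reports no verdict.
The state is a dict: "t": time; "joint_positions": joint angles; "joint_velocities": joint speeds; "joint_torque": joint torques, N m; "ee_pos": TCP position; "eef_rot": TCP orientation; "wrist_force": force on the tool from outside, world axes, zero at the start; "moment": the same for the moment, N m; "finger_gap": finger opening in m.
Only numpy, scipy, OpenCV 4.12 (cv2) and the standard library are available. Lean on these libraries where they do the work, as an engineer would, in place of code of your own. Each camera call takes 0.05 s, during which the arm holds its last target.

## Task

Put the blue-handled tray of sanding discs that lies on the bench away in the tray rack: in the bay with the blue bar, on the pair of rails directly above the tray already stored there. Slide it in with its front held a little high over the noses at the front of the rails, push it gently against the sprung roller at the back just far enough for its front to drop behind the noses, and let go so that it lies flat on both rails, held between the roller and the noses. Do not force the tray or the gripper against the rack or ram the roller against its end stop, and leave the stored trays and the other things on the bench where they are.

Things in the scene. Friction and masses are not known exactly. Their poses are not given: they have to be found in the camera images.
- rack: open aluminium tray rack fixed to the bench, 400 wide (y), 195 deep (x), 248 mm high. Origin: middle of its front plane, on the bench; x into the rack, y to the left bay, z up. Two bays: blue (blue bar at its top rear), middle at y = +95 mm; yellow at y = -95 mm. Each has 4 rail pairs; seated trays have their underside at z = 40, 95, 150, 205 mm. The front between the side guides is open
- blue_pair2 (a point): blue bay, second rail pair from below: midpoint between the front ends of its two rails, at the height of their top faces (a seated tray's underside); axes of the rack. Rail legs begin 68 mm left and right of it; upright side guides 16 mm high stand 82.5 mm left and right (2.5 mm to spare beside a tray), flaring 5 mm wider over the 18 mm in front of the rails
- blue_pair3 (a point): the same point of the third pair, 55 mm higher. These are nominal points: every pair, with its noses and roller, was clamped in by hand and really sits up to 12 mm nearer or farther in depth (rack x), which nothing measures: feel for the roller. Height and sideways place are true
- noses (a point): blue bay, pair 2, nominal: midway between its two noses, on top of their rear edges. A nose stands at the front of each rail, 5 mm high, 6 mm long, its rear face 8 mm behind the rail's front end; behind it the rail is flat. The seated tray's front face rests against the rear faces. Pair 3 is the same, 55 mm higher
- home2 (a point): blue bay, pair 2 (pair 3: 55 mm higher), nominal: where tray_handle lies when the tray is seated, its rear then pressing in by 3 mm a sprung, damped, freely turning roller at the bay's rear middle (44 wide, 14 mm thick, axis 15 mm above the rails, face 153 mm behind the noses when free). It yields from 2 N, 1.5 N per mm, to a hard stop at 6 mm (11 N). Over 30 N on the rack is forcing
- tray_mid (a point): middle of the tray part of the blue-handled tray that is to be put away, 10 mm above its underside. Plywood tray with rim, 156 mm (x) x 160 mm (y) x 20 mm, flat underside, holding a stack of brick-red sanding discs; 0.19 to 0.30 kg with its handle. x points from the handle to the rear edge (which goes into the rack first), z up. Lies on the bench to the robot's right at the start
- tray_handle (a point): middle of the blue handle of that tray: a bar 72 mm long (x), 18 mm wide (y), 30 mm high (z, from 8 to 38 mm above the tray's underside), sticking out of the middle of the front face; this point is 55 mm in front of the front face, 133 mm in front of the tray's middle and 23 mm above the underside. Pinch it across its 18 mm width. Same axes as the tray
- tray: the blue-handled tray itself; origin at the middle of the underside of its tray part, axes as for tray_mid
- stored_a_mid (a point): middle of the tray part of a stored disc tray with a dark wooden handle, 10 mm above its underside (tray part 126 x 160 x 20 mm, underside flat; handle 72 mm long, 18 mm wide, its top 38 mm above the underside, towards the robot). It lies loose on rail pair 1 (the lowest) in one of the two bays. Axes as for the other tray
- stored_b_mid (a point): middle of the tray part of a stored disc tray with a dark wooden handle, 10 mm above its underside (tray part 126 x 160 x 20 mm, underside flat; handle 72 mm long, 18 mm wide, its top 38 mm above the underside, towards the robot). It lies loose on rail pair 2 in one of the two bays. Axes as for the other tray
- masking_tape: roll of yellow masking tape, 96 mm across, 24 mm high, lying flat; origin at the middle of its underside
- glue: white glue bottle, 60 mm across, 170 mm high, standing; origin at the middle of its underside
- sanding_block: cork and wood sanding block, 110 x 62 x 38 mm; origin at the middle of its underside
- tape_measure: grey tape measure, 66 x 34 x 62 mm, standing on edge; origin at the middle of its underside

How it is judged:
By the outcome, as a careful person would: the job done as asked, in the order asked, and still so for the second after the job is handed in, with the robot touching nothing.
It also fails if it takes over 61 s, if anything falls off the work surface, if the arm or the gripper's body presses on something with over 40 N, if the wrist force passes 120 N, or if a joint passes its speed limit or range.

## Working session

There is one attempt and no reset: what is moved stays moved. The work goes in short steps, Python scripts to look and compute and a tool call to move; the robot and the scene stay as the last step left them, time stands still between calls to the robot, and variables do not carry over. Pictures are saved under pics/ and viewed, and the job is handed in when it is done.

Besides the shell and the picture viewer there is one more tool, called after "Request:" as name(argument=value, ...), one argument or row to a line, values as JSON. arm_command: Moves the arm, as the interface text tells. Scaled input: -1 to 1 covers 0.5 m each way for a shift and 90 degrees each way for a turn. Its arguments: {"type":"object","properties":{"plan":{"type":"array","items":{"type":"array","items":{"type":"number","minimum":-1,"maximum":1}}},"grip":{"type":"number"},"grip_force":{"type":"number"}},"required":["plan"]}

```bash
mkdir -p pics; python3 - <<'E'
from bench import *
import cv2
o=get_obs()
for k in o: print(k,o[k])
for n in("scene","top","wrist"):
    cv2.imwrite(f"pics/{n}0.png",camera(n)); print(n,camera_model(n))
E
```

```text
t 0.0
joint_positions [ 1.08146828  0.41801803 -0.0103295   1.61418436  0.00472212  1.11067529
 -0.05302502]
joint_velocities [ 1.03869496e-03 -7.02905920e-04  8.96078074e-05 -9.45205526e-04
 -7.74650189e-05  1.25984327e-03  6.98041335e-04]
joint_torque [ 2.70880082e-04 -8.64447570e+01  6.78894147e-01 -4.34903419e+01
  1.89508632e-02  7.09946020e-03  2.06917082e-05]
ee_pos [ 0.27049242 -0.5630784   0.25262835]
eef_rot [[ 9.01382164e-01  4.33024006e-01 -6.36297192e-04]
 [ 4.33024461e-01 -9.01381512e-01  1.08910694e-03]
 [-1.01937075e-04 -1.25723382e-03 -9.99999204e-01]]
wrist_force [ 0.5050027  -0.30771713 -0.02407696]
moment [-0.01561708 -0.0175103   0.01012489]
finger_gap 0.08499060104227259
scene {'mtx': array([[524.90159246,   0.        , 330.32980096],
       [  0.        , 524.90159246, 237.01901596],
       [  0.        ,   0.        ,   1.        ]]), 'R': array([[ 0.75908458,  0.65095425,  0.00701179],
       [ 0.53954169, -0.62306541, -0.56628991],
       [-0.36426002,  0.43364509, -0.8241763 ]]), 't': array([-0.44888187, -0.20458998,  1.40746247])}
top {'mtx': array([[433.2
[... 173 characters left out ...]
985018, -0.01021462],
       [-0.99816272,  0.01455128, -0.05881703],
       [ 0.05895686,  0.00937394, -0.99821652]]), 't': array([0.05340206, 0.55874596, 1.12681256])}
wrist {'mtx': array([[356.51399257,   0.        , 319.79565872],
       [  0.        , 356.51399257, 232.95333114],
       [  0.        ,   0.        ,   1.        ]]), 'tool_from_camera': array([[-1.79794805e-04, -9.59698700e-01, -2.81030910e-01,
         7.13909352e-02],
       [ 9.99999805e-01, -4.46096996e-06, -6.24534799e-04,
        -7.35240334e-04],
       [ 5.98111564e-04, -2.81030968e-01,  9.59698514e-01,
        -1.20703473e-01],
       [ 0.00000000e+00,  0.00000000e+00,  0.00000000e+00,
         1.00000000e+00]])}
```

View pics/scene0.png

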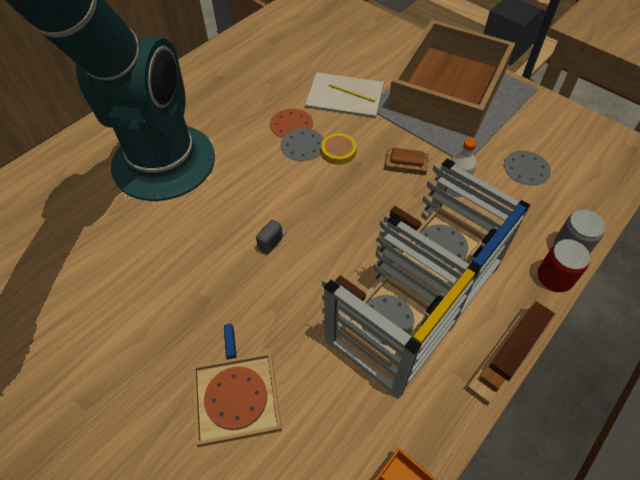

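View pics/top0.png

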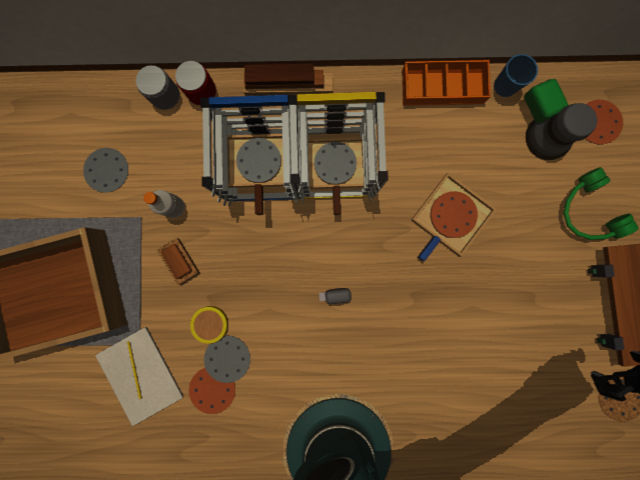

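View pics/wrist0.png

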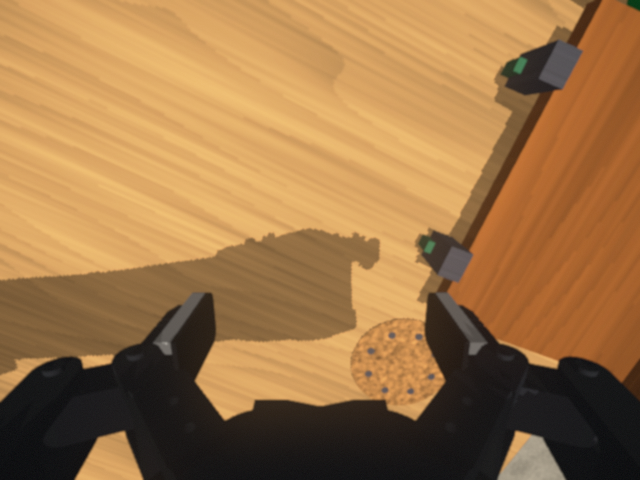

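The top view shows the tray at about (453,214) with its blue handle at (428,248). The rack spans (205–385, 95–200), with the blue bay on the left. The next step is to measure positions.

```bash
cat > h.py <<'E'
import numpy as np,cv2
from bench import *
M={n:camera_model(n) for n in("scene","top")}
def ray(n,uv):
    m=M[n];d=m["R"].T@np.linalg.inv(m["mtx"])@np.array([uv[0],uv[1],1.]);return -m["R"].T@m["t"],d/np.linalg.norm(d)
def onz(n,uv,z):
    c,d=ray(n,uv);return c+d*(z-c[2])/d[2]
def tri(uvs,uvt):
    c1,d1=ray("scene",uvs);c2,d2=ray("top",uvt)
    s=np.linalg.lstsq(np.c_[d1,-d2],c2-c1,rcond=None)[0]
    a=c1+s[0]*d1;b=c2+s[1]*d2;return (a+b)/2,np.linalg.norm(a-b)
def proj(n,X):
    m=M[n];p=m["mtx"]@(m["R"]@np.array(X)+m["t"]);return p[:2]/p[2]
E
python3 - <<'E'
from h import *
for n,box in(("top",(400,160,510,270)),("scene",(180,310,300,450))):
    im=cv2.imread(f"pics/{n}0.png");x0,y0,x1,y1=box
    h=cv2.cvtColor(im,cv2.COLOR_BGR2HSV)
    for nm,lo,hi in(("blue",(100,120,40),(125,255,255)),("red",(0,150,80),(8,255,255))):
        k=cv2.inRange(h,lo,hi);mm=np.zeros_like(k);mm[y0:y1,x0:x1]=k[y0:y1,x0:x1]
        c=max(cv2.findContours(mm,0,1)[0],key=cv2.contourArea)
        m=cv2.moments(c);print(n,nm,m['m10']/m['m00'],m['m01']/m['m00'],cv2.contourArea(c),cv2.minAreaRect(c))
for n,box in(("top",(190,80,400,230)),("scene",(310,160,540,400)),):
    im=cv2.imread(f"pics/{n}0.png");x0,y0,x1,y1=box
    cv2.imwrite(f"pics/{n}_c.png",cv2.resize(im[y0:y1,x0:x1],None,fx=800/(x1-x0) if n=="top" else 2.5,fy=800/(x1-x0) if n=="top" else 2.5,interpolation=cv2.INTER_CUBIC))
im=cv2.imread("pics/top0.png");cv2.imwrite("pics/top_t.png",cv2.resize(im[165:270,400:505],None,fx=5.7,fy=5.7,interpolation=cv2.INTER_CUBIC))
E
```

```text
top blue 429.2879330943847 247.87574671445637 139.5 ((429.3066711425781, 247.85128784179688), (6.158078670501709, 26.583389282226562), 37.5685920715332)Traceback (most recent call last):
  File "<stdin>", line 8, in <module>
ZeroDivisionError: float division by zero
```

```bash
python3 - <<'E'
from h import *
R={}
for n,box in(("top",(400,160,510,270)),("scene",(180,310,300,450))):
    im=cv2.imread(f"pics/{n}0.png");x0,y0,x1,y1=box
    h=cv2.cvtColor(im,cv2.COLOR_BGR2HSV)
    for nm,lo,hi in(("blue",(100,100,30),(125,255,255)),("red",(0,130,60),(9,255,255))):
        k=cv2.inRange(h,lo,hi);mm=np.zeros_like(k);mm[y0:y1,x0:x1]=k[y0:y1,x0:x1]
        mm=cv2.morphologyEx(mm,cv2.MORPH_CLOSE,np.ones((5,5)))
        c=max(cv2.findContours(mm,0,1)[0],key=cv2.contourArea)
        m=cv2.moments(c);R[n,nm]=m['m10']/m['m00'],m['m01']/m['m00'];print(n,nm,R[n,nm],cv2.contourArea(c),cv2.minAreaRect(c), onz(n,R[n,nm],.038 if nm=="blue" else .018))
for n,box in(("top",(190,80,400,230)),("scene",(310,160,540,400)),):
    im=cv2.imread(f"pics/{n}0.png");x0,y0,x1,y1=box
    f=800/(x1-x0) if n=="top" else 2.5
    cv2.imwrite(f"pics/{n}_c.png",cv2.resize(im[y0:y1,x0:x1],None,fx=f,fy=f,interpolation=cv2.INTER_CUBIC))
im=cv2.imread("pics/top0.png");cv2.imwrite("pics/top_t.png",cv2.resize(im[165:270,400:505],None,fx=5.7,fy=5.7,interpolation=cv2.INTER_CUBIC))
print(tri(R["scene","red"],R["top","red"]),tri(R["scene","blue"],R["top","blue"]))
E
```

```text
top blue (429.2210767468499, 247.8327605956472) 145.5 ((429.17999267578125, 247.75999450683594), (6.40000057220459, 26.600000381469727), 36.869895935058594) [ 0.52465385 -0.24130022  0.038     ]
top red (453.66311369509043, 214.1424418604651) 1548.0 ((453.5, 214.0), (44.0, 45.0), 90.0) [ 0.61311099 -0.31306267  0.018     ]
scene blue (229.2461743180306, 341.03725881570193) 250.5 ((229.1435546875, 340.9356689453125), (33.73176193237305, 8.855831146240234), 84.2894058227539) [ 0.52949936 -0.24669535  0.038     ]
scene red (234.8361180462198, 397.7979002624672) 2603.5 ((234.1676483154297, 397.6205749511719), (57.368980407714844, 61.740684509277344), 57.528804779052734) [ 0.61645987 -0.3174558   0.018     ]
(array([ 0.61377523, -0.31607044,  0.00915117]), np.float64(0.0008183791828153727)) (array([ 0.52481027, -0.24428616,  0.02665659]), np.float64(0.0005103362457054311))
```

View pics/top_c.png

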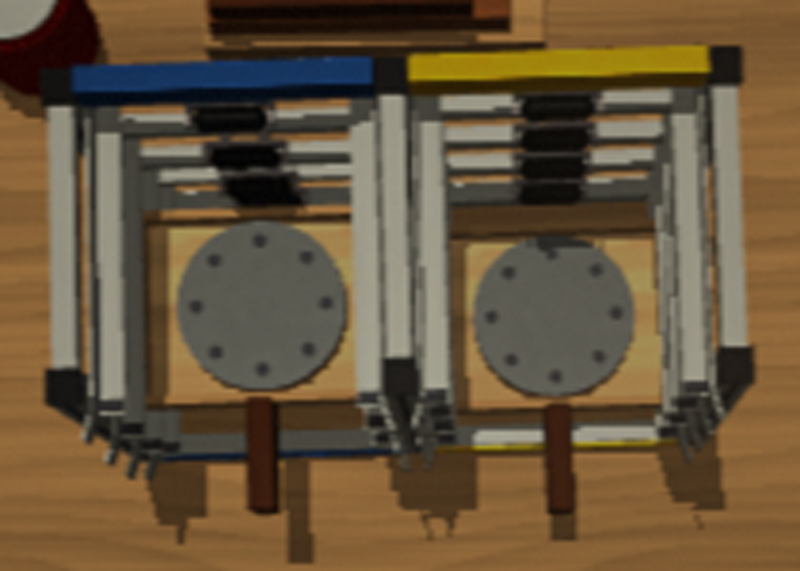

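View pics/scene_c.png

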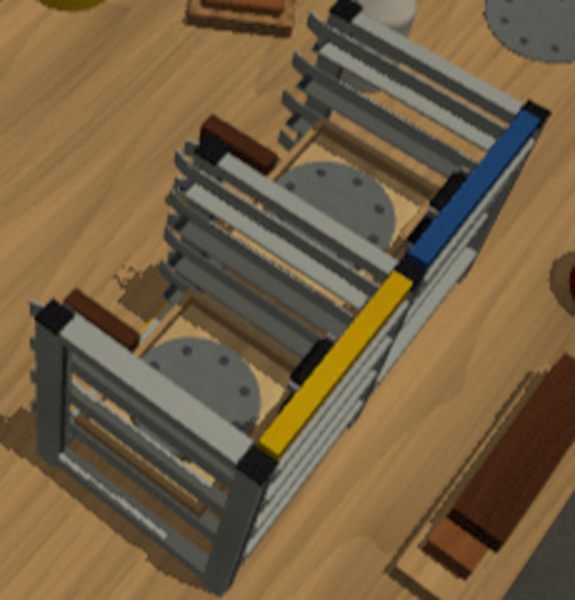

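View pics/top_t.png

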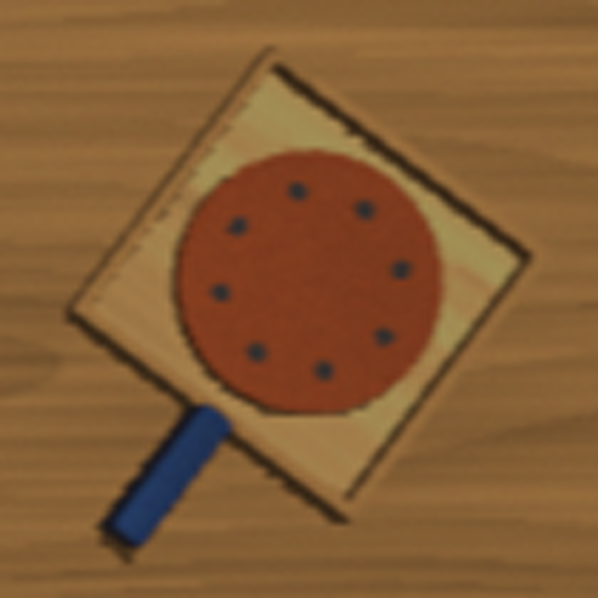

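```bash
python3 - <<'E'
from h import *
T=lambda u,v:(u/3.81+190,v/3.81+80); S=lambda u,v:(u/2.5+310,v/2.5+160)
for nm,s,t in [("FL",(345,12),(65,383)),("FM",(210,148),(398,375)),("FR",(53,318),(736,361)),("RL",(538,115),(57,85)),("RM",(408,268),(390,75)),("RR",(257,460),(726,65)),
 ("discB",(338,210),(262,306)),("discY",(205,385),(554,316)),("hB end",(205,125),(263,508)),("hY end",(68,300),(560,508))]:
    X,e=tri(S(*s),T(*t));print(nm,X.round(4),round(e,4),onz("top",T(*t),.248).round(4))
E
```

```text
FL [0.6709 0.281  0.2342] 0.0003 [0.6684 0.2774 0.248 ]
FM [0.6716 0.0918 0.238 ] 0.0006 [0.6699 0.0914 0.248 ]
FR [ 0.6767 -0.0988  0.2364] 0.0012 [ 0.6748 -0.0967  0.248 ]
RL [0.8448 0.287  0.2346] 0.0035 [0.8382 0.2821 0.248 ]
RM [0.8438 0.0952 0.242 ] 0.0022 [0.8406 0.0941 0.248 ]
RR [ 0.8468 -0.0952  0.2407] 0.0027 [ 0.8429 -0.095   0.248 ]
discB [0.7459 0.1897 0.1131] 0.009 [0.7101 0.1671 0.248 ]
discY [0.7479 0.002  0.0685] 0.0124 [0.7018 0.004  0.248 ]
hB end [0.6111 0.1855 0.1226] 0.0003 [0.5966 0.1672 0.248 ]
hY end [ 0.6143 -0.0043  0.0657] 0.0007 [0.5941 0.0025 0.248 ]
```

Triangulation gives about 0.113 m for the disc in the blue bay, so the stored tray lies on pair 2 and the target is pair 3. The rack is turned by about 1°. I'll move over the blue handle with the camera on the robot side.

Request:
arm_command(
  plan=[
    [0.736,-0.356,0,-0.4],
    [0.736,-0.356,0,-0.4],
    [0.736,-0.356,0,-0.4],
    [0.736,-0.356,0,-0.4],
    [0.736,-0.356,0,-0.4],
  ],
  grip=1,
)

```text
t: 0.57
ee_pos: [0.4012, -0.3986, 0.2533]
eef_rot: [[0.472, 0.881, -0.0], [0.881, -0.472, -0.0], [-0.0, -0.0, -1.0]]
wrist_force: [0.4, -0.8, -0.0]
finger_gap: 0.0853
```

Request:
arm_command(
  plan=[
    [0.39,0.07,0,-0.9],
    [0.39,0.07,0,-0.9],
    [0.39,0.07,0,-0.9],
    [0.39,0.07,0,-0.9],
    [0.39,0.07,0,-0.9],
  ],
)

```text
t: 0.98
ee_pos: [0.526, -0.2425, 0.2534]
eef_rot: [[-0.135, 0.991, 0.0], [0.991, 0.135, 0.001], [0.001, 0.001, -1.0]]
wrist_force: [0.5, -0.3, 0.3]
finger_gap: 0.0856
```

Request:
arm_command(
  plan=[
    [0,0,0,-0.5],
    [0,0,0,-0.5],
    [0,0,0,-0.5],
    [0,0,0,-0.5],
    [0,0,0,-0.5],
  ],
)

```text
t: 1.4
ee_pos: [0.5242, -0.2457, 0.253]
eef_rot: [[-0.688, 0.726, -0.0], [0.726, 0.688, 0.0], [0.001, -0.0, -1.0]]
wrist_force: [-0.5, -0.9, 0.4]
finger_gap: 0.0852
```

```bash
cat >> h.py <<'E'
Wm=camera_model("wrist")
def wray(o,uv):
    T=Wm["tool_from_camera"];Rw=np.array(o["eef_rot"]);p=np.array(o["ee_pos"])
    d=np.linalg.inv(Wm["mtx"])@np.array([uv[0],uv[1],1.])
    return p+Rw@T[:3,3],Rw@T[:3,:3]@d
def wz(o,uv,z):
    c,d=wray(o,uv);return c+d*(z-c[2])/d[2]
def wproj(o,X):
    T=Wm["tool_from_camera"];Rw=np.array(o["eef_rot"]);p=np.array(o["ee_pos"])
    q=T[:3,:3].T@(Rw.T@(np.array(X)-p)-T[:3,3]);q=Wm["mtx"]@q;return q[:2]/q[2]
E
python3 - <<'E'
from h import *
import pickle
o=get_obs();im=camera("wrist");cv2.imwrite("pics/w1.png",im);pickle.dump(o,open("w1.pkl","wb"))
h=cv2.cvtColor(im,cv2.COLOR_BGR2HSV);k=cv2.inRange(h,(100,100,30),(125,255,255))
k=cv2.morphologyEx(k,cv2.MORPH_CLOSE,np.ones((5,5)))
c=max(cv2.findContours(k,0,1)[0],key=cv2.contourArea);r=cv2.minAreaRect(c);print(r)
b=cv2.boxPoints(r)
for p in b:print(p,wz(o,p,.038).round(4))
print(wz(o,r[0],.038))
E
```

```text
((321.5000305175781, 210.50001525878906), (55.73126220703125, 15.946702003479004), 80.53767395019531)
[309.05408 184.32433] [ 0.5019 -0.2366  0.038 ]
[324.7838  181.70271] [ 0.511  -0.2246  0.038 ]
[333.94598 236.6757 ] [ 0.5549 -0.2576  0.038 ]
[318.21625 239.29732] [ 0.5455 -0.2702  0.038 ]
[ 0.52787099 -0.24687849  0.038     ]
```

View pics/w1.png

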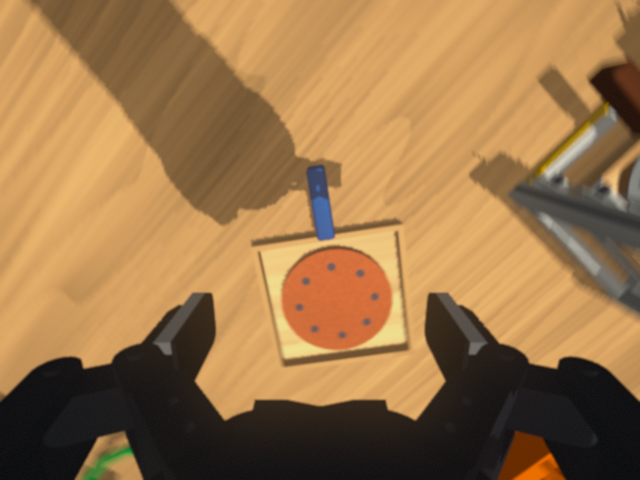

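```bash
python3 - <<'E'
from h import *
import pickle
o=pickle.load(open("w1.pkl","rb"));im=cv2.imread("pics/w1.png")
h=cv2.cvtColor(im,cv2.COLOR_BGR2HSV)
k=cv2.inRange(h,(100,80,10),(130,255,255));k[:, :280]=0;k[:,360:]=0;k[:150]=0;k[260:]=0
c=max(cv2.findContours(k,0,1)[0],key=cv2.contourArea);r=cv2.minAreaRect(c);print(r,wz(o,r[0],.034))
b=[wz(o,p,.036) for p in cv2.boxPoints(r)]
for p in b:print(p.round(4))
k=cv2.inRange(h,(0,140,120),(10,255,255));k[:,:265]=0;k[:,420:]=0;k[380:]=0
c=max(cv2.findContours(k,0,1)[0],key=cv2.contourArea);e=cv2.fitEllipse(c);print("disc",e,wz(o,e[0],.016))
x0,y0=240,150
v=cv2.resize(im[y0:y0+230,x0:x0+190],None,fx=2.6,fy=2.6,interpolation=cv2.INTER_CUBIC)[:600];cv2.imwrite("pics/w1c.png",v)
E
```

```text
((320.3118896484375, 202.93356323242188), (71.68643951416016, 16.432785034179688), 80.83765411376953) [ 0.52251362 -0.24286559  0.034     ]
[ 0.4905 -0.2279  0.036 ]
[ 0.4998 -0.2157  0.036 ]
[ 0.5558 -0.2581  0.036 ]
[ 0.546  -0.2711  0.036 ]
disc ((336.3841552734375, 298.1784362792969), (98.31282806396484, 105.63691711425781), 87.3841781616211) [ 0.61153757 -0.31094599  0.016     ]
```

View pics/w1c.png

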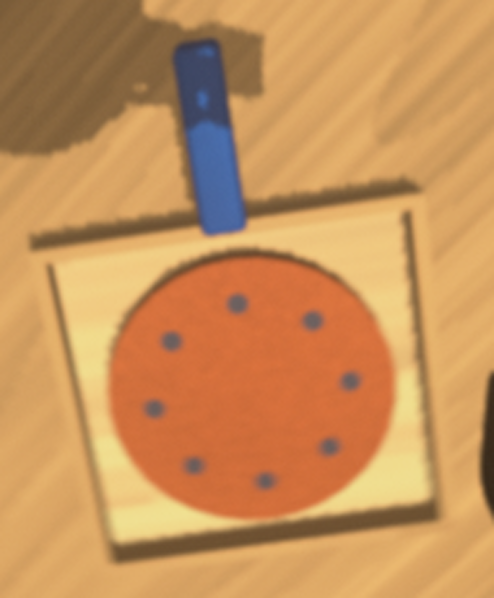

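Handle centre is at (0.523,-0.243) with yaw -37.5°. Its measured length of 70 mm agrees with the 72 mm given. I'll descend now.

Request:
arm_command(
  plan=[
    [0.006,0.002,0.08,-0.1],
    [0.006,0.002,0.16,-0.1],
    [0.006,0.002,0.24,-0.1],
    [0.006,0.002,0.3,-0.1],
    [0.006,0.002,0.3,-0.1],
  ],
)

```text
t: 1.87
ee_pos: [0.52, -0.2418, 0.0978]
eef_rot: [[-0.787, 0.617, -0.007], [0.617, 0.787, 0.004], [0.008, -0.002, -1.0]]
wrist_force: [-0.9, 0.4, -0.7]
finger_gap: 0.0857
```

```bash
python3 - <<'E'
from h import *
o=get_obs();im=camera("wrist");cv2.imwrite("pics/w2.png",im)
print(o["ee_pos"],np.degrees(np.arctan2(o["eef_rot"][1][0],o["eef_rot"][0][0])),o["joint_positions"])
h=cv2.cvtColor(im,cv2.COLOR_BGR2HSV)
k=cv2.inRange(h,(100,80,10),(130,255,255));k[:, :250]=0;k[:,400:]=0
c=max(cv2.findContours(k,0,1)[0],key=cv2.contourArea);r=cv2.minAreaRect(c);print(r)
for p in cv2.boxPoints(r):print(wz(o,p,.036).round(4))
R=np.array(o["eef_rot"])
X=wz(o,r[0],.036);print(X, R.T@(X-o["ee_pos"]))
E
```

```text
[ 0.5199941  -0.24184786  0.09780446] 141.92099966097214 [ 0.74930481  0.57055756 -0.47440567  1.84344515  0.34325195  0.81797635
  1.00580925]
((321.0, 269.5), (123.0, 30.0), 90.0)
[ 0.4898 -0.2271  0.036 ]
[ 0.4995 -0.2147  0.036 ]
[ 0.5572 -0.2588  0.036 ]
[ 0.5465 -0.2725  0.036 ]
[ 0.52180286 -0.24216922  0.036     ] [-0.00212925  0.0009577   0.06178766]
```

View pics/w2.png

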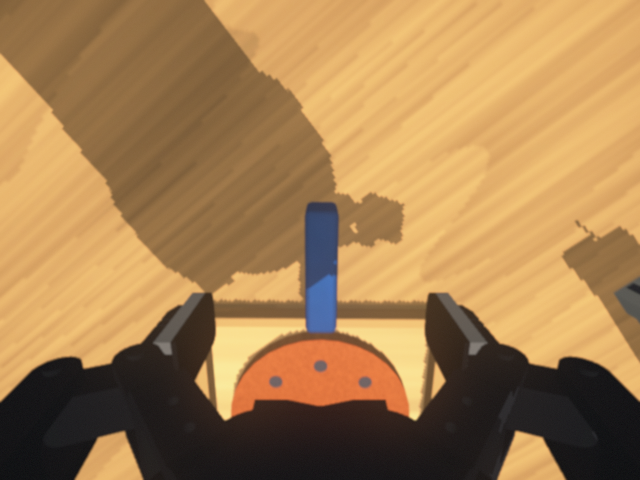

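The handle is centred and aligned: column 321, vertical. I'll go down and grip.

Request:
arm_command(
  plan=[
    [-0.006,0.002,0.06,0],
    [-0.006,0.002,0.12,0],
    [-0.006,0.002,0.136,0],
    [-0.006,0.002,0.136,0],
    [-0.006,0.002,0.136,0],
  ],
)

```text
t: 2.33
ee_pos: [0.5269, -0.2442, 0.0373]
eef_rot: [[-0.789, 0.615, 0.001], [0.615, 0.789, -0.001], [-0.001, 0.0, -1.0]]
wrist_force: [0.2, 0.1, 0.9]
finger_gap: 0.0854
```

Request:
arm_command(
  plan=[
    [0,0,0,0],
    [0,0,0,0],
    [0,0,0,0],
    [0,0,0,0],
    [0,0,0,0],
  ],
  grip=0,
  grip_force=60,
)

```text
t: 2.75
ee_pos: [0.5261, -0.2441, 0.0358]
eef_rot: [[-0.789, 0.615, 0.0], [0.615, 0.789, -0.0], [-0.001, 0.0, -1.0]]
wrist_force: [-0.3, -0.7, 0.1]
finger_gap: 0.0254
```

Request:
arm_command(
  plan=[
    [0,0,0,0],
    [0,0,0,0],
    [0,0,0,0],
    [0,0,0,0],
    [0,0,0,0],
  ],
)

```text
t: 3.17
ee_pos: [0.526, -0.2442, 0.0357]
eef_rot: [[-0.789, 0.615, 0.0], [0.615, 0.789, -0.0], [-0.0, -0.0, -1.0]]
wrist_force: [-3.7, -0.2, 8.3]
finger_gap: 0.0172
```

Handle is gripped: the gap is 17 mm. I'll lift it and check for droop.

Request:
arm_command(
  plan=[
    [0,0,-0.03,0],
    [0,0,-0.08,0],
    [0,0,-0.13,0],
    [0,0,-0.18,0],
    [0,0,-0.2,0],
  ],
  grip_force=80,
)

```text
t: 3.58
ee_pos: [0.5268, -0.2442, 0.1381]
eef_rot: [[-0.789, 0.614, 0.002], [0.614, 0.789, -0.001], [-0.003, 0.001, -1.0]]
wrist_force: [0.4, -0.0, -1.3]
finger_gap: 0.0166
```

Request:
arm_command(
  plan=[
    [0.05,0,-0.05,0],
    [0.1,0,-0.1,0],
    [0.15,0,-0.16,0],
    [0.19,0,-0.16,0],
    [0.22,0,-0.16,0],
  ],
)

```text
t: 4.0
ee_pos: [0.4382, -0.1756, 0.216]
eef_rot: [[-0.789, 0.614, 0.001], [0.614, 0.789, -0.001], [-0.002, -0.0, -1.0]]
wrist_force: [0.3, -0.7, -2.7]
finger_gap: 0.0162
```

```bash
python3 - <<'E'
from h import *
o=get_obs();cv2.imwrite("pics/w3.png",camera("wrist"));cv2.imwrite("pics/s3.png",camera("scene"))
for k in("ee_pos","eef_rot","wrist_force","moment","finger_gap","joint_positions"):print(k,np.array(o[k]).round(4).tolist())
E
```

```text
ee_pos [0.4382, -0.1756, 0.216]
eef_rot [[-0.789, 0.6144, 0.0009], [0.6144, 0.789, -0.0013], [-0.0016, -0.0005, -1.0]]
wrist_force [0.2544, -0.7236, -2.7218]
moment [0.2304, 0.1736, 0.0602]
finger_gap 0.0162
joint_positions [0.8419, 0.2309, -0.5925, 2.006, 0.1593, 0.9478, 1.0777]
```

View pics/w3.png

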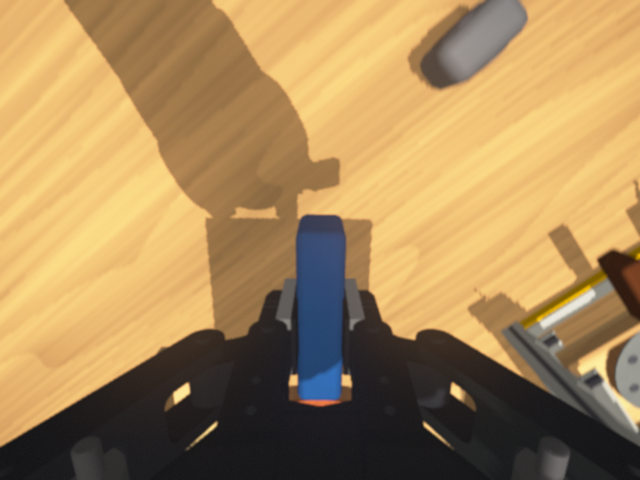

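View pics/s3.png

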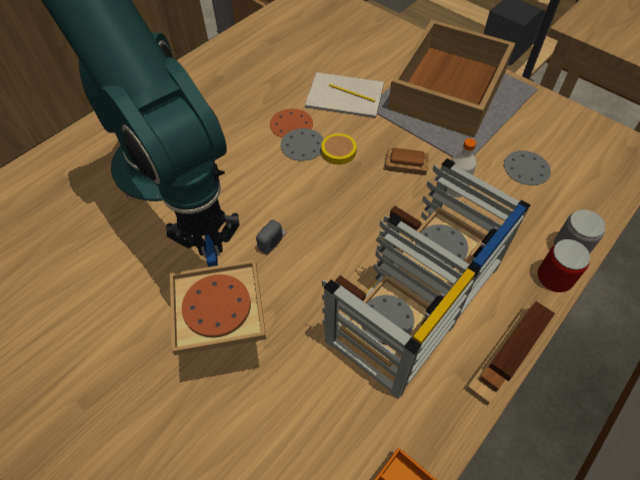

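Request:
arm_command(
  plan=[
    [0.06,0.01,0,-0.08],
    [0.12,0.03,0,-0.16],
    [0.185,0.05,0,-0.24],
    [0.185,0.05,0,-0.32],
    [0.185,0.05,0,-0.4],
  ],
)

```text
t: 4.52
ee_pos: [0.3809, -0.0991, 0.2151]
eef_rot: [[-1.0, 0.029, -0.001], [0.029, 1.0, -0.001], [0.001, -0.001, -1.0]]
wrist_force: [0.8, -1.0, -2.9]
finger_gap: 0.0169
```

Request:
arm_command(
  plan=[
    [0,0.08,0,-0.03],
    [0,0.16,0,-0.03],
    [0,0.24,0,-0.03],
    [0,0.32,0,-0.03],
    [0,0.4,0,-0.03],
  ],
)

```text
t: 4.93
ee_pos: [0.3888, 0.1017, 0.2152]
eef_rot: [[-1.0, -0.01, 0.0], [-0.01, 1.0, 0.0], [-0.0, 0.0, -1.0]]
wrist_force: [1.5, -1.1, -3.6]
finger_gap: 0.0164
```

Request:
arm_command(
  plan=[
    [0,0.06,0,0],
    [0,0.12,0,0],
    [0,0.17,0,0],
    [0,0.17,0,0],
    [0,0.17,0,0],
  ],
)

```text
t: 5.35
ee_pos: [0.3878, 0.1863, 0.2149]
eef_rot: [[-1.0, -0.013, -0.001], [-0.013, 1.0, 0.001], [0.001, 0.001, -1.0]]
wrist_force: [0.8, -0.4, -3.0]
finger_gap: 0.0165
```

```bash
python3 - <<'E'
from h import *
import pickle
o=get_obs();pickle.dump(o,open("w4.pkl","wb"))
w=camera("wrist");t=camera("top");s=camera("scene");cv2.imwrite("pics/w4.png",w);cv2.imwrite("pics/t4.png",t);cv2.imwrite("pics/s4.png",s)
cv2.imwrite("pics/t4c.png",cv2.resize(t[80:330,190:400],None,fx=2.4*1,fy=2.4,interpolation=cv2.INTER_CUBIC))
cv2.imwrite("pics/s4c.png",cv2.resize(s[100:350,250:550],None,fx=2.4,fy=2.4,interpolation=cv2.INTER_CUBIC))
print(o["t"])
for k in("ee_pos","eef_rot","wrist_force","moment","finger_gap","joint_positions"):print(k,np.array(o[k]).round(4).tolist())
E
```

```text
5.35
ee_pos [0.3878, 0.1863, 0.2149]
eef_rot [[-0.9999, -0.0129, -0.0013], [-0.0129, 0.9999, 0.0012], [0.0013, 0.0012, -1.0]]
wrist_force [0.8169, -0.374, -3.0211]
moment [-0.0459, 0.2367, -0.0169]
finger_gap 0.0165
joint_positions [0.3727, 0.2143, -0.9762, 2.0888, 0.2172, 0.9432, 0.8621]
```

View pics/w4.png

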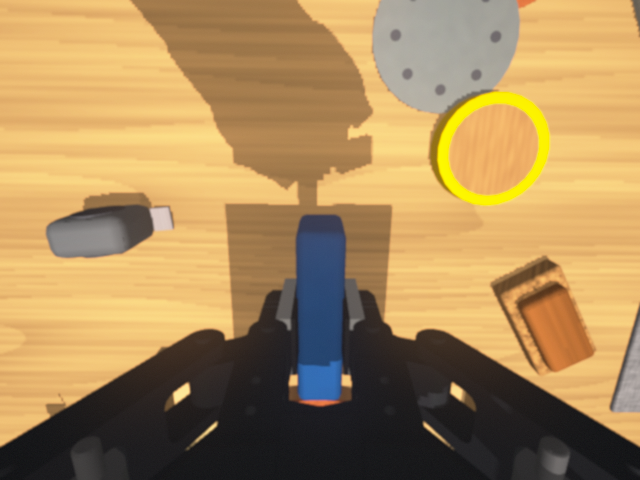

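View pics/t4c.png

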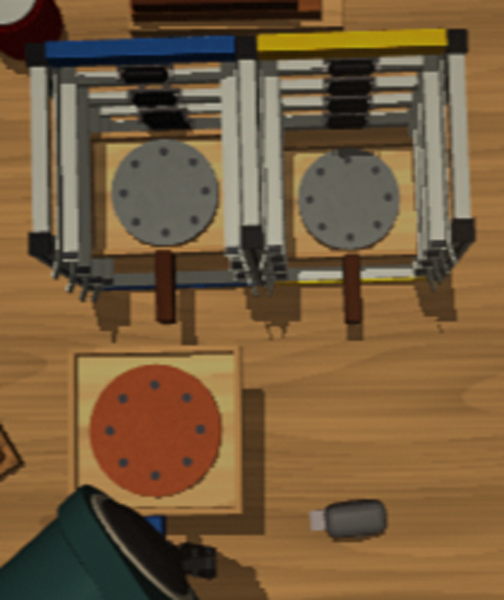

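View pics/s4c.png

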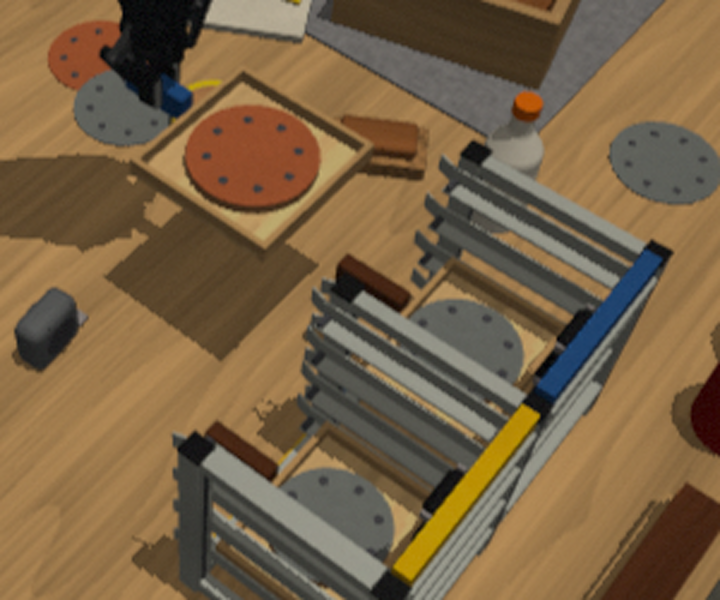

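```bash
python3 - <<'E'
from h import *
T=lambda u,v:(u/2.4+190,v/2.4+80); S=lambda u,v:(u/2.4+250,v/2.4+100)
for nm,s,t in [("RL",(372,152),(73,350)),("RR",(265,247),(241,347)),("FR",(135,163),(243,513)),("FL",(243,75),(71,512))]:
    X,e=tri(S(*s),T(*t));print(nm,X.round(4),round(e,4),onz("top",T(*t),.2).round(4))
t=cv2.imread("pics/t4.png");s=cv2.imread("pics/s4.png")
cv2.imwrite("pics/t4d.png",cv2.resize(t[90:210,195:315],None,fx=5,fy=5,interpolation=cv2.INTER_CUBIC))
cv2.imwrite("pics/s4d.png",cv2.resize(s[155:295,370:530],None,fx=4.2,fy=4.2,interpolation=cv2.INTER_CUBIC))
E
```

```text
RL [0.5779 0.2649 0.1849] 0.0029 [0.5755 0.2603 0.2   ]
RR [0.5777 0.1061 0.1961] 0.0038 [0.576  0.1045 0.2   ]
FR [0.4248 0.107  0.1909] 0.0061 [0.4233 0.1042 0.2   ]
FL [0.4252 0.2661 0.1839] 0.0001 [0.4263 0.2623 0.2   ]
```

View pics/t4d.png

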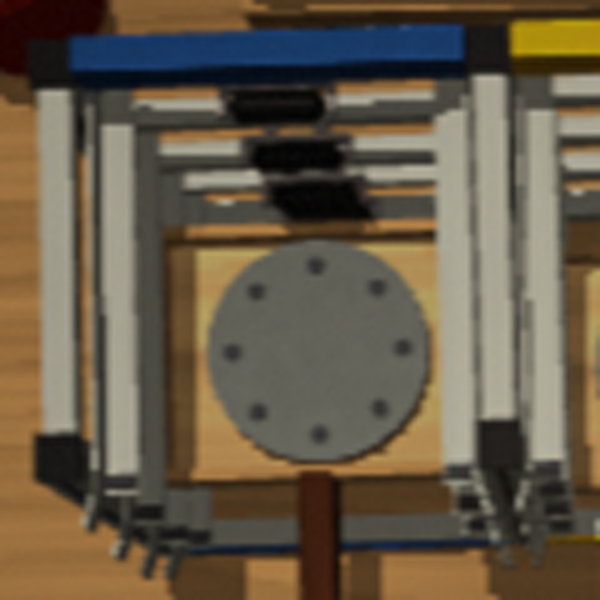

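View pics/s4d.png

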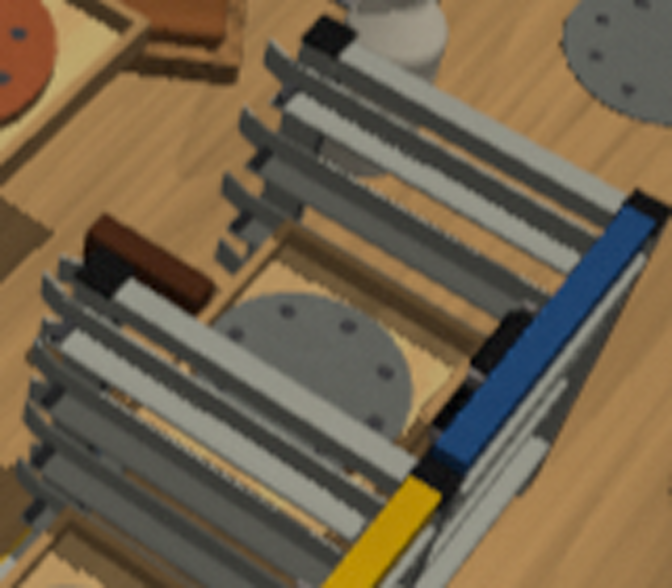

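```bash
python3 - <<'E'
from h import *
T=lambda u,v:(u/5+195,v/5+90); S=lambda u,v:(u/4.2+370,v/4.2+155)
print("flareL4",onz("top",T(90,527),.221),tri(S(268,45),T(90,527)))
print("flareL3",onz("top",T(121,556),.166),tri(S(243,112),T(121,556)))
print("flareL2",onz("top",T(149,576),.111))
print("flareR4",onz("top",T(505,560),.221))
for u,v,z in((275,107,.227),(297,155,.172),(320,200,.117)):print("roller",onz("top",T(u,v),z))
# predicted roller/post px
E
```

```text
flareL4 [0.64059727 0.27156194 0.221     ] (array([0.64229574, 0.27362588, 0.21637315]), np.float64(0.002529538896733698))
flareL3 [0.63559031 0.27109703 0.166     ] (array([0.63751116, 0.27339635, 0.16102777]), np.float64(0.003166594821405754))
flareL2 [0.63352379 0.27052737 0.111     ]
flareR4 [0.6232933  0.09031542 0.221     ]
roller [0.82405314 0.18872921 0.227     ]
roller [0.82078313 0.1877093  0.172     ]
roller [0.81651379 0.18509278 0.117     ]
```

```bash
python3 - <<'E'
from h import *
import pickle
o=pickle.load(open("w1.pkl","rb"))
P=lambda u,v:(u/2.6+240,v/2.6+150)
hd=np.array([.5233,-.2433]);ax=np.array([np.cos(np.radians(-37.8)),np.sin(np.radians(-37.8))])
for nm,uv,z in(("FL",(32,243),.02),("FR",(420,187),.02),("RR",(438,512),.02),("RL",(113,553),.02),("handle root",(223,232),.038),("handle end",(196,42),.038)):
    X=wz(o,P(*uv),z);print(nm,X.round(4),"along",round(float((X[:2]-hd)@ax),4))
o=pickle.load(open("w4.pkl","rb"))
for uv,z in(((320,400),.217),((320,216),.217)):print(wz(o,uv,z))
E
```

```text
FL [ 0.5033 -0.3249  0.02  ] along 0.0342
FR [ 0.5993 -0.202   0.02  ] along 0.0348
RR [ 0.7132 -0.297   0.02  ] along 0.183
RL [ 0.6236 -0.4107  0.02  ] along 0.1819
handle root [ 0.5517 -0.265   0.038 ] along 0.0357
handle end [ 0.4954 -0.2202  0.038 ] along -0.0362
[0.42052554 0.18745998 0.217     ]
[0.3445734  0.18647879 0.217     ]
```

The wrist view and the two-view measurement agree that the front face is about 36 mm ahead of the handle middle. The text says 55 mm; I trust the images here, and the roller will be found by feel. I'll go to the pre-entry pose at about 9 mm above the rails.

Request:
arm_command(
  plan=[
    [-0.03,-0.006,0.02,-0.011],
    [-0.064,-0.006,0.039,-0.011],
    [-0.064,-0.006,0.039,-0.011],
    [-0.064,-0.006,0.039,-0.011],
    [-0.064,-0.006,0.039,-0.011],
  ],
)

```text
t: 5.92
ee_pos: [0.4198, 0.1819, 0.1958]
eef_rot: [[-1.0, -0.027, -0.0], [-0.027, 1.0, -0.0], [0.0, -0.0, -1.0]]
wrist_force: [-1.0, -0.7, -2.5]
finger_gap: 0.0163
```

```bash
cat > look.py <<'E'
from h import *
import sys
n=sys.argv[1];o=get_obs();t=camera("top");s=camera("scene")
cv2.imwrite(f"pics/t{n}.png",cv2.resize(t[90:250,195:335],None,fx=3.7,fy=3.7,interpolation=cv2.INTER_CUBIC))
cv2.imwrite(f"pics/s{n}.png",cv2.resize(s[140:290,340:530],None,fx=4,fy=4,interpolation=cv2.INTER_CUBIC))
print(o["t"])
for k in("ee_pos","eef_rot","wrist_force","moment","finger_gap"):print(k,np.array(o[k]).round(4).tolist())
E
python3 look.py 5
```

```text
5.9167
ee_pos [0.4198, 0.1819, 0.1958]
eef_rot [[-0.9996, -0.0268, -0.0005], [-0.0268, 0.9996, -0.0], [0.0005, -0.0, -1.0]]
wrist_force [-1.0347, -0.6727, -2.4978]
moment [-0.0004, 0.2778, -0.0382]
finger_gap 0.0163
```

View pics/t5.png

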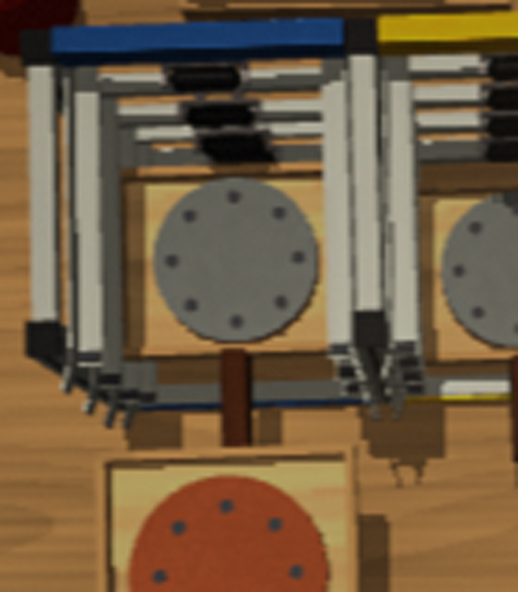

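View pics/s5.png

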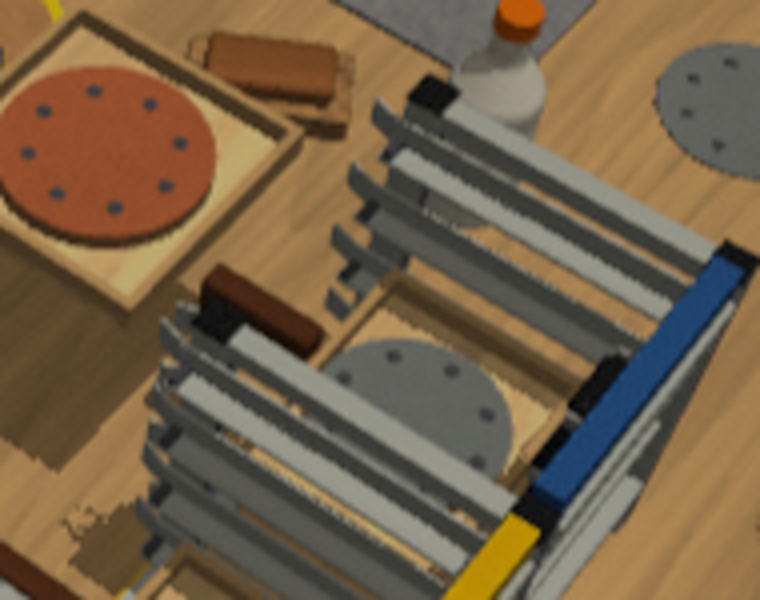

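```bash
python3 - <<'E'
from h import *
T=lambda u,v:(u/3.7+195,v/3.7+90); S=lambda u,v:(u/4+340,v/4+140)
a=onz("top",T(105,455),.18);b=onz("top",T(357,451),.18);print(a,b,(a+b)/2)
print(onz("top",T(89,410),.166),onz("top",T(66,388),.221),onz("top",T(112,425),.111))
for s in((350,395),(375,410)):print("R?",[onz("top",T(*s),z).round(4) for z in(.166,.221)])
print(tri(S(303,130),T(105,455)),tri(S(128,310),T(357,451)))
print("scene tips L3,R3",onz("scene",S(350,170),.166),onz("scene",S(150,385),.166),onz("scene",S(378,103),.221),onz("scene",S(165,320),.221))
print("scene tray",onz("scene",S(303,130),.18),onz("scene",S(128,310),.18))
E
```

```text
[0.60646578 0.25825196 0.18      ] [0.60658706 0.10325084 0.18      ] [0.60652642 0.1807514  0.18      ]
[0.63650085 0.27143456 0.166     ] [0.6417807  0.27191745 0.221     ] [0.63432795 0.26937772 0.111     ]
R? [array([0.6434, 0.1082, 0.166 ]), array([0.635 , 0.1042, 0.221 ])]
R? [array([0.6337, 0.0927, 0.166 ]), array([0.6259, 0.0895, 0.221 ])]
(array([0.60874078, 0.26025176, 0.1809388 ]), np.float64(0.006328508074360674)) (array([0.60934217, 0.10555686, 0.17406075]), np.float64(0.005541214372233898))
scene tips L3,R3 [0.64110394 0.26820471 0.166     ] [0.64583863 0.08254693 0.166     ] [0.64601655 0.27159659 0.221     ] [0.64759605 0.08496714 0.221     ]
scene tray [0.61035671 0.26366785 0.18      ] [0.61360888 0.10389035 0.18      ]
```

```bash
python3 - <<'E'
from h import *
S=lambda u,v:(u/2.5+310,v/2.5+160)
P=[onz("scene",S(*p),.248) for p in((345,12),(210,148),(53,318),(538,115),(408,268),(257,460))]
an=lambda d:np.degrees(np.arctan2(d[1],d[0]))
for p in P:print(p.round(4))
print("y-lines",[an(P[i]-P[j])-90 for i,j in((0,2),(3,5))],"x-lines",[an(P[i+3]-P[i]) for i in range(3)])
S=lambda u,v:(u/4+340,v/4+140)
q=[onz("scene",S(*p),.18) for p in((303,130),(128,310),(82,12))]
print("tray y",an(q[0]-q[1])-90,"x",an(q[0]-q[2]))
T=lambda u,v:(u/3.7+195,v/3.7+90)
b=[onz("top",T(*p),.248) for p in((52,30),(342,21),(52,53),(342,45))];print("bar top",an(b[0]-b[1])-90,an(b[2]-b[3])-90)
E
```

```text
[0.6758 0.2685 0.248 ]
[0.675 0.085 0.248]
[ 0.6804 -0.1042  0.248 ]
[0.8479 0.2766 0.248 ]
[0.8454 0.092  0.248 ]
[ 0.8488 -0.0973  0.248 ]
y-lines [np.float64(0.7060375432723731), np.float64(0.14596550170578837)] x-lines [np.float64(2.715464568978852), np.float64(2.3793865091042186), np.float64(2.335515789623307)]
tray y 1.1660573708793294 x 3.7603053783343325
bar top 0.7846315709106619 0.59077584688184
```

Request:
arm_command(
  plan=[
    [-0.02,0.002,0,0],
    [-0.04,0.002,0,0],
    [-0.06,0.002,0,0],
    [-0.08,0.002,0,0],
    [-0.1,0.002,0,0],
  ],
)

```text
t: 6.43
ee_pos: [0.4713, 0.1848, 0.1957]
eef_rot: [[-1.0, -0.027, -0.0], [-0.027, 1.0, 0.0], [0.0, 0.0, -1.0]]
wrist_force: [0.7, 0.0, -2.5]
finger_gap: 0.0161
```

Request:
arm_command(
  plan=[
    [-0.01,0,0,0],
    [-0.02,0,0,0],
    [-0.03,0,0,0],
    [-0.03,0,0,0],
    [-0.03,0,0,0],
  ],
)

```text
t: 6.85
ee_pos: [0.4849, 0.1853, 0.1957]
eef_rot: [[-1.0, -0.028, -0.0], [-0.028, 1.0, 0.0], [0.0, 0.0, -1.0]]
wrist_force: [0.1, -0.3, -2.3]
finger_gap: 0.0161
```

```bash
python3 look.py 6
```

```text
6.85
ee_pos [0.4849, 0.1853, 0.1957]
eef_rot [[-0.9996, -0.0278, -0.0003], [-0.0278, 0.9996, 0.0002], [0.0003, 0.0002, -1.0]]
wrist_force [0.138, -0.2916, -2.2558]
moment [-0.0098, 0.321, -0.0137]
finger_gap 0.0161
```

View pics/t6.png

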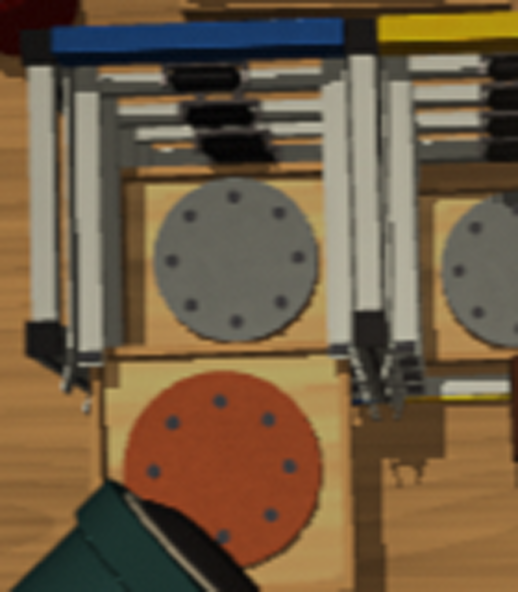

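View pics/s6.png

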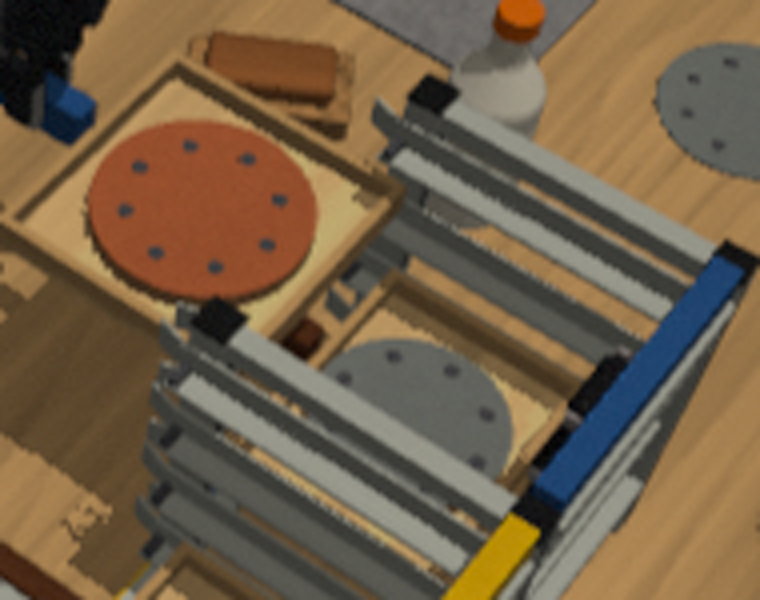

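Request:
arm_command(
  plan=[
    [-0.016,0,0,0],
    [-0.032,0,0,0],
    [-0.048,0,0,0],
    [-0.064,0,0,0],
    [-0.08,0,0,0],
  ],
)

```text
t: 7.37
ee_pos: [0.526, 0.1863, 0.1957]
eef_rot: [[-1.0, -0.027, -0.0], [-0.027, 1.0, 0.0], [0.0, 0.0, -1.0]]
wrist_force: [0.1, 0.7, -3.8]
finger_gap: 0.0163
```

```bash
python3 look.py 7
```

```text
7.3667
ee_pos [0.526, 0.1863, 0.1957]
eef_rot [[-0.9996, -0.0274, -0.0002], [-0.0274, 0.9996, 0.0002], [0.0002, 0.0002, -1.0]]
wrist_force [0.0837, 0.6762, -3.7705]
moment [0.0136, 0.2259, 0.0168]
finger_gap 0.0163
```

View pics/t7.png

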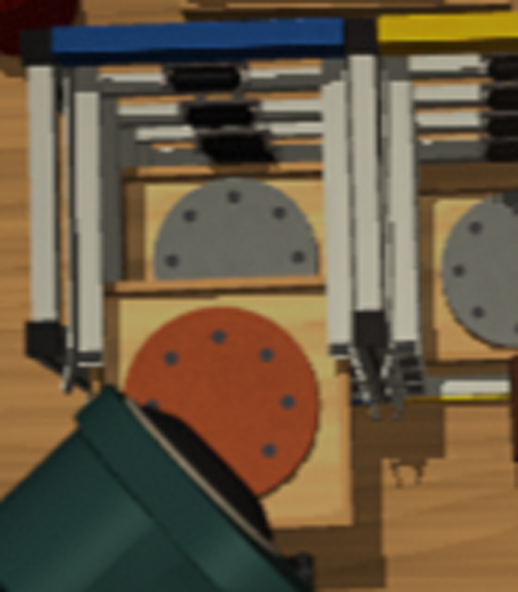

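View pics/s7.png

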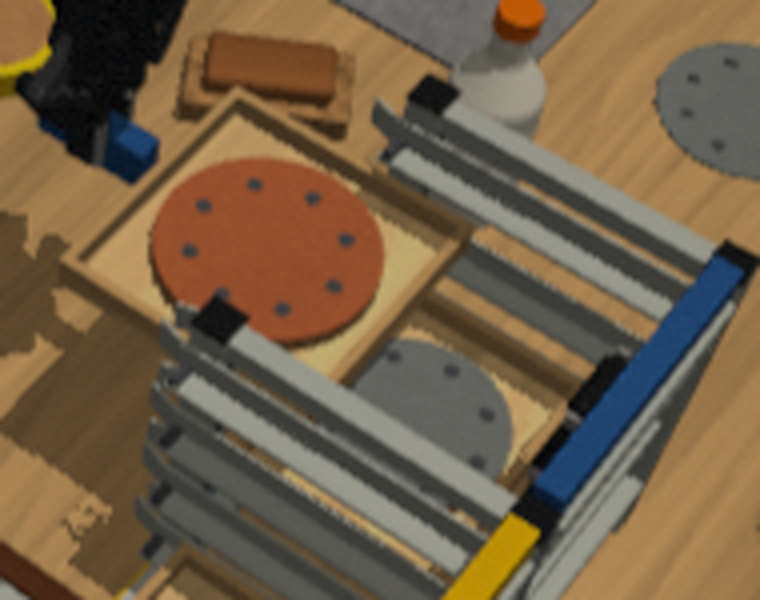

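Request:
arm_command(
  plan=[
    [-0.016,0,0,0],
    [-0.032,0,0,0],
    [-0.048,0,0,0],
    [-0.064,0,0,0],
    [-0.08,0,0,0],
  ],
)

```text
t: 7.88
ee_pos: [0.5658, 0.1873, 0.1957]
eef_rot: [[-1.0, -0.027, -0.0], [-0.027, 1.0, -0.0], [0.0, -0.0, -1.0]]
wrist_force: [0.4, -1.8, -2.5]
finger_gap: 0.0167
```

Request:
arm_command(
  plan=[
    [-0.01,0,0,0],
    [-0.02,0,0,0],
    [-0.03,0,0,0],
    [-0.04,0,0,0],
    [-0.05,0,0,0],
  ],
)

```text
t: 8.3
ee_pos: [0.5903, 0.1878, 0.1957]
eef_rot: [[-1.0, -0.028, -0.0], [-0.028, 1.0, -0.0], [0.0, -0.0, -1.0]]
wrist_force: [-1.7, -2.4, -2.3]
finger_gap: 0.0167
```

```bash
python3 look.py 8
```

```text
8.3
ee_pos [0.5903, 0.1878, 0.1957]
eef_rot [[-0.9996, -0.0275, -0.0005], [-0.0275, 0.9996, -0.0004], [0.0005, -0.0004, -1.0]]
wrist_force [-1.7205, -2.4126, -2.3063]
moment [-0.7267, 0.7887, -0.1648]
finger_gap 0.0167
```

View pics/t8.png

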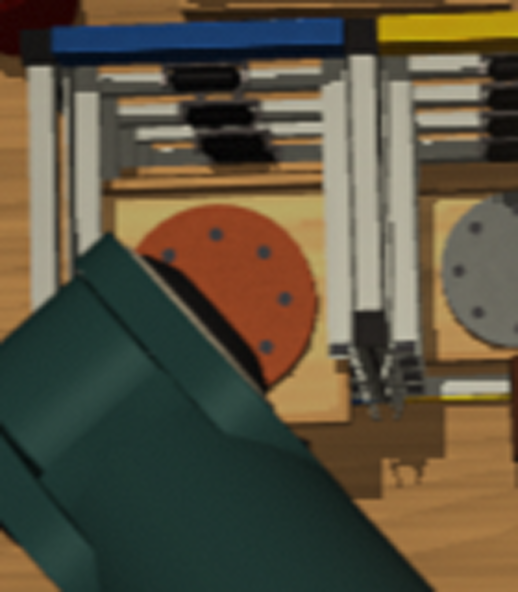

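View pics/s8.png

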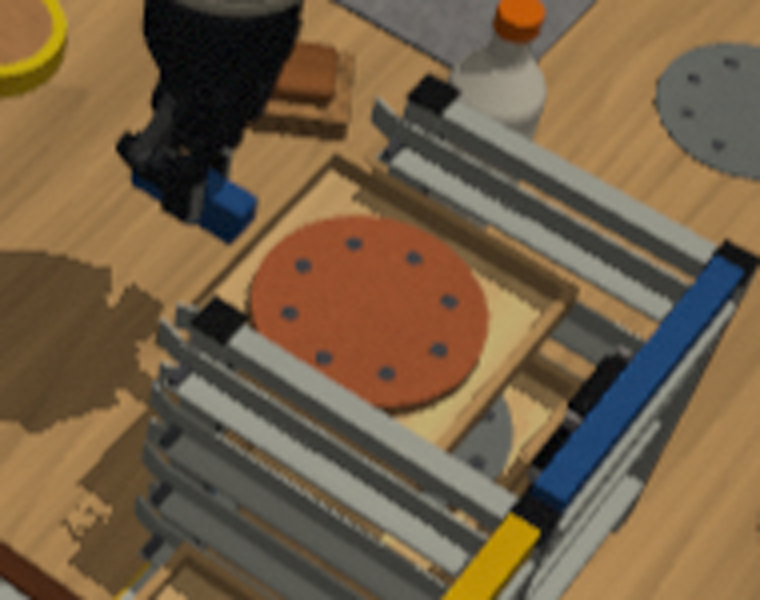

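Light rubbing at the front end of the left guide: Fy is -2.4 N, about 70 mm ahead of the TCP. I'll ease 1.5 mm to the right.

Request:
arm_command(
  plan=[
    [0,-0.003,0,0],
    [0,-0.003,0,0],
    [0,-0.003,0,0],
  ],
)

```text
t: 8.65
ee_pos: [0.5898, 0.1868, 0.1959]
eef_rot: [[-1.0, -0.028, 0.0], [-0.028, 1.0, 0.0], [-0.0, 0.0, -1.0]]
wrist_force: [0.4, -0.2, -1.7]
finger_gap: 0.0162
```

```bash
cat > st.py <<'E'
from bench import *
import numpy as np
o=get_obs()
for k in("t","ee_pos","wrist_force","moment","joint_positions"):print(k,np.array(o[k]).round(4).tolist())
R=o["eef_rot"];print("yaw",np.degrees(np.arctan2(-R[1][0],-R[0][0])))
E
python3 st.py
```

```text
t 8.65
ee_pos [0.5898, 0.1868, 0.1959]
wrist_force [0.4219, -0.1661, -1.7228]
moment [0.0087, 0.3027, 0.0407]
joint_positions [0.2197, 0.5915, -0.803, 1.6641, 0.4695, 1.0892, 0.8777]
yaw 1.6105971475225227
```

Request:
arm_command(
  plan=[
    [-0.006,-0.001,0,0],
    [-0.012,-0.001,0,0],
    [-0.018,-0.001,0,0],
    [-0.024,-0.001,0,0],
    [-0.024,-0.001,0,0],
  ],
)

```text
t: 9.07
ee_pos: [0.6026, 0.1864, 0.1957]
eef_rot: [[-1.0, -0.027, 0.0], [-0.027, 1.0, 0.0], [-0.0, 0.0, -1.0]]
wrist_force: [-0.0, 0.7, -3.2]
finger_gap: 0.0163
```

Request:
arm_command(
  plan=[
    [-0.004,0,0,0],
    [-0.008,0,0,0],
    [-0.012,0,0,0],
    [-0.012,0,0,0],
  ],
)

```text
t: 9.4
ee_pos: [0.6083, 0.1865, 0.1958]
eef_rot: [[-1.0, -0.027, 0.0], [-0.027, 1.0, 0.0], [-0.0, 0.0, -1.0]]
wrist_force: [-0.2, -0.0, -1.9]
finger_gap: 0.0166
```

Request:
arm_command(
  plan=[
    [-0.003,0,0,0],
    [-0.006,0,0,0],
    [-0.006,0,0,0],
  ],
)

```text
t: 9.65
ee_pos: [0.6112, 0.1866, 0.1958]
eef_rot: [[-1.0, -0.028, 0.0], [-0.028, 1.0, 0.0], [-0.0, 0.0, -1.0]]
wrist_force: [-0.4, 0.8, -3.9]
finger_gap: 0.0165
```

Request:
arm_command(
  plan=[
    [-0.003,0,0,0],
    [-0.006,0,0,0],
    [-0.006,0,0,0],
  ],
)

```text
t: 9.9
ee_pos: [0.6143, 0.1867, 0.1958]
eef_rot: [[-1.0, -0.027, 0.0], [-0.027, 1.0, 0.0], [-0.0, 0.0, -1.0]]
wrist_force: [-0.1, 0.6, -2.6]
finger_gap: 0.0165
```

Request:
arm_command(
  plan=[
    [-0.003,0,0,0],
    [-0.006,0,0,0],
    [-0.006,0,0,0],
  ],
)

```text
t: 10.15
ee_pos: [0.6173, 0.1868, 0.1958]
eef_rot: [[-1.0, -0.028, 0.0], [-0.028, 1.0, 0.0], [-0.0, 0.0, -1.0]]
wrist_force: [0.4, -0.5, -2.6]
finger_gap: 0.0164
```

Request:
arm_command(
  plan=[
    [-0.002,0,0,0],
    [-0.004,0,0,0],
    [-0.004,0,0,0],
  ],
)

```text
t: 10.4
ee_pos: [0.6191, 0.1869, 0.1957]
eef_rot: [[-1.0, -0.028, -0.0], [-0.028, 1.0, 0.0], [0.0, 0.0, -1.0]]
wrist_force: [0.3, 0.0, -2.7]
finger_gap: 0.016
```

Request:
arm_command(
  plan=[
    [-0.003,0,0,0],
    [-0.005,0,0,0],
    [-0.005,0,0,0],
  ],
)

```text
t: 10.65
ee_pos: [0.6217, 0.1869, 0.1958]
eef_rot: [[-1.0, -0.028, 0.0], [-0.028, 1.0, 0.0], [-0.0, 0.0, -1.0]]
wrist_force: [-0.3, -0.4, -2.6]
finger_gap: 0.0166
```

```bash
python3 st.py
```

```text
t 10.65
ee_pos [0.6217, 0.1869, 0.1958]
wrist_force [-0.3329, -0.3612, -2.6284]
moment [0.0001, 0.3125, -0.0403]
joint_positions [0.1988, 0.6408, -0.7847, 1.5822, 0.4875, 1.1239, 0.8968]
yaw 1.5784705477455705
```

Request:
arm_command(
  plan=[
    [-0.003,0,0,0],
    [-0.005,0,0,0],
    [-0.005,0,0,0],
  ],
)

```text
t: 10.9
ee_pos: [0.6242, 0.187, 0.1958]
eef_rot: [[-1.0, -0.028, -0.0], [-0.028, 1.0, 0.0], [0.0, 0.0, -1.0]]
wrist_force: [-0.4, 0.5, -3.7]
finger_gap: 0.0168
```

```bash
python3 st.py
```

```text
t 10.9
ee_pos [0.6242, 0.187, 0.1958]
wrist_force [-0.4445, 0.5, -3.6695]
moment [-0.011, 0.2653, 0.0098]
joint_positions [0.197, 0.6447, -0.7834, 1.5756, 0.4888, 1.1267, 0.8984]
yaw 1.5820643031266721
```

Request:
arm_command(
  plan=[
    [-0.003,0,0,0],
    [-0.005,0,0,0],
    [-0.005,0,0,0],
  ],
)

```text
t: 11.15
ee_pos: [0.6263, 0.1871, 0.1956]
eef_rot: [[-1.0, -0.028, -0.001], [-0.028, 1.0, -0.0], [0.001, -0.0, -1.0]]
wrist_force: [-4.9, -0.0, -3.2]
finger_gap: 0.0167
```

```bash
python3 st.py; python3 look.py 9
```

```text
t 11.15
ee_pos [0.6263, 0.1871, 0.1956]
wrist_force [-4.9185, -0.0085, -3.2338]
moment [-0.0075, 1.0898, 0.0568]
joint_positions [0.1952, 0.6486, -0.7822, 1.5694, 0.4898, 1.1299, 0.9]
yaw 1.5920293396325182
11.15
ee_pos [0.6263, 0.1871, 0.1956]
eef_rot [[-0.9996, -0.0278, -0.0009], [-0.0278, 0.9996, -0.0001], [0.0009, -0.0, -1.0]]
wrist_force [-4.9185, -0.0085, -3.2338]
moment [-0.0075, 1.0898, 0.0568]
finger_gap 0.0167
```

View pics/t9.png

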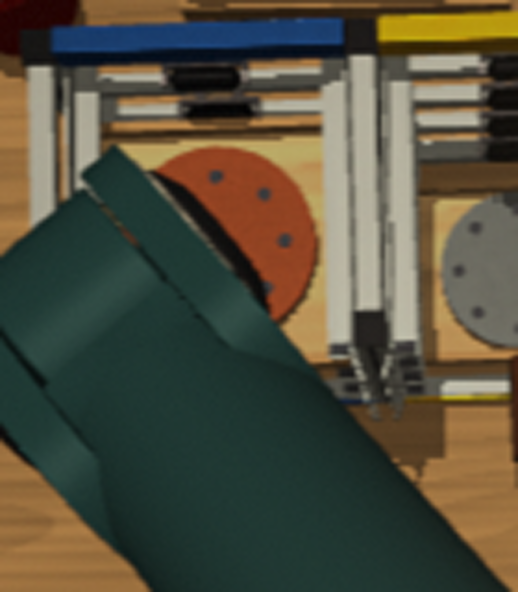

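View pics/s9.png

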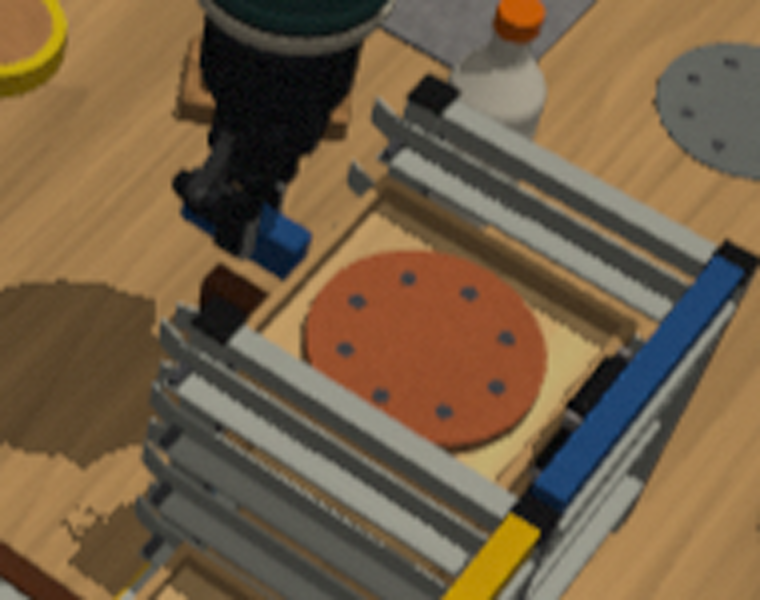

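Request:
arm_command(
  plan=[
    [0,0,0,0],
    [0,0,0,0],
  ],
)

```text
t: 11.42
ee_pos: [0.6263, 0.1871, 0.1957]
eef_rot: [[-1.0, -0.028, -0.0], [-0.028, 1.0, -0.0], [0.0, 0.0, -1.0]]
wrist_force: [-4.7, 0.0, -3.1]
finger_gap: 0.0165
```

```bash
python3 st.py
```

```text
t 11.4167
ee_pos [0.6263, 0.1871, 0.1957]
wrist_force [-4.6618, 0.0318, -3.1036]
moment [0.0158, 1.1684, 0.0539]
joint_positions [0.1953, 0.6483, -0.7823, 1.5696, 0.4899, 1.1296, 0.8999]
yaw 1.5957754321416169
```

Request:
arm_command(
  plan=[
    [0,0,0,0],
  ],
)

```text
t: 11.5
ee_pos: [0.6263, 0.1872, 0.1957]
eef_rot: [[-1.0, -0.028, -0.0], [-0.028, 1.0, 0.0], [0.0, 0.0, -1.0]]
wrist_force: [-3.6, 0.3, -2.4]
finger_gap: 0.0163
```

```bash
python3 st.py
```

```text
t 11.5
ee_pos [0.6263, 0.1872, 0.1957]
wrist_force [-3.5737, 0.3384, -2.4387]
moment [0.0533, 1.1775, -0.0077]
joint_positions [0.1953, 0.6483, -0.7823, 1.5696, 0.4899, 1.1295, 0.8999]
yaw 1.597277904034378
```

Contact with the roller felt at about 4.3 N, so the onset is near TCP x = 0.6247. I'll press about 3 mm further in small steps.

Request:
arm_command(
  plan=[
    [-0.002,0,0,0],
    [-0.004,0,0,0],
    [-0.004,0,0,0],
    [-0.004,0,0,0],
  ],
)

```text
t: 11.83
ee_pos: [0.6282, 0.1872, 0.1956]
eef_rot: [[-1.0, -0.028, -0.001], [-0.028, 1.0, -0.0], [0.001, -0.0, -1.0]]
wrist_force: [-6.1, -0.5, -1.8]
finger_gap: 0.0169
```

```bash
python3 st.py
```

```text
t 11.8333
ee_pos [0.6282, 0.1872, 0.1956]
wrist_force [-6.1309, -0.486, -1.8035]
moment [-0.011, 1.7103, -0.0112]
joint_positions [0.1938, 0.6515, -0.7812, 1.5643, 0.4908, 1.1322, 0.9012]
yaw 1.5945623568027492
```

Request:
arm_command(
  plan=[
    [-0.0012,0,0,0],
    [-0.0024,0,0,0],
    [-0.0024,0,0,0],
    [-0.0024,0,0,0],
  ],
)

```text
t: 12.17
ee_pos: [0.6291, 0.1872, 0.1956]
eef_rot: [[-1.0, -0.028, -0.001], [-0.028, 1.0, -0.0], [0.001, -0.0, -1.0]]
wrist_force: [-8.3, -1.3, -2.4]
finger_gap: 0.0167
```

```bash
python3 st.py
```

```text
t 12.1667
ee_pos [0.6291, 0.1872, 0.1956]
wrist_force [-8.3457, -1.3006, -2.3849]
moment [-0.0597, 2.0318, -0.0099]
joint_positions [0.193, 0.6534, -0.7806, 1.5613, 0.4913, 1.1338, 0.9019]
yaw 1.598138072016504
```

About 8.5 N, which is roughly 4.5 mm of compression, so the front should be just past the noses. Lowering now.

Request:
arm_command(
  plan=[
    [0,0,0.003,0],
    [0,0,0.006,0],
    [0,0,0.009,0],
    [0,0,0.01,0],
    [0,0,0.01,0],
  ],
)

```text
t: 12.58
ee_pos: [0.6291, 0.1873, 0.1904]
eef_rot: [[-1.0, -0.028, -0.002], [-0.028, 1.0, -0.0], [0.002, -0.0, -1.0]]
wrist_force: [-8.2, -0.1, -2.0]
finger_gap: 0.0163
```

```bash
python3 st.py
```

```text
t 12.5833
ee_pos [0.6291, 0.1873, 0.1904]
wrist_force [-8.1651, -0.0598, -1.964]
moment [-0.0353, 2.0022, -0.0084]
joint_positions [0.1913, 0.6585, -0.7778, 1.5656, 0.4953, 1.1256, 0.899]
yaw 1.6069957075791306
```

Request:
arm_command(
  plan=[
    [0,0,0.002,0],
    [0,0,0.004,0],
    [0,0,0.005,0],
    [0,0,0.005,0],
  ],
)

```text
t: 12.92
ee_pos: [0.6291, 0.1873, 0.1879]
eef_rot: [[-1.0, -0.028, -0.001], [-0.028, 1.0, -0.0], [0.001, -0.0, -1.0]]
wrist_force: [-7.7, -0.2, -2.4]
finger_gap: 0.0164
```

```bash
python3 st.py
```

```text
t 12.9167
ee_pos [0.6291, 0.1873, 0.1879]
wrist_force [-7.7307, -0.2135, -2.3796]
moment [-0.0635, 1.9672, -0.0381]
joint_positions [0.1904, 0.661, -0.7764, 1.5676, 0.4974, 1.1215, 0.8976]
yaw 1.6104181279744674
```

Request:
arm_command(
  plan=[
    [0,0,0.002,0],
    [0,0,0.003,0],
    [0,0,0.003,0],
    [0,0,0.003,0],
  ],
)

```text
t: 13.25
ee_pos: [0.6291, 0.1873, 0.1866]
eef_rot: [[-1.0, -0.028, -0.001], [-0.028, 1.0, -0.0], [0.001, -0.0, -1.0]]
wrist_force: [-7.5, -0.5, -1.6]
finger_gap: 0.0167
```

```bash
python3 st.py
```

```text
t 13.25
ee_pos [0.6291, 0.1873, 0.1866]
wrist_force [-7.5434, -0.4563, -1.5753]
moment [-0.0831, 1.9719, -0.0479]
joint_positions [0.19, 0.6624, -0.7756, 1.5687, 0.4985, 1.1192, 0.8967]
yaw 1.6045473239236334
```

Request:
arm_command(
  plan=[
    [0,0,0.001,0],
    [0,0,0.002,0],
    [0,0,0.002,0],
    [0,0,0.002,0],
  ],
)

```text
t: 13.58
ee_pos: [0.6291, 0.1873, 0.1859]
eef_rot: [[-1.0, -0.028, -0.001], [-0.028, 1.0, -0.0], [0.001, -0.0, -1.0]]
wrist_force: [-11.6, -0.8, 2.2]
finger_gap: 0.0165
```

```bash
python3 st.py; python3 look.py 10
```

```text
t 13.5833
ee_pos [0.6291, 0.1873, 0.1859]
wrist_force [-11.5708, -0.7626, 2.1869]
moment [-0.3819, 2.1749, -0.0637]
joint_positions [0.1896, 0.663, -0.7753, 1.5693, 0.4993, 1.1179, 0.8961]
yaw 1.6100790013606827
13.5833
ee_pos [0.6291, 0.1873, 0.1859]
eef_rot [[-0.9996, -0.0281, -0.0011], [-0.0281, 0.9996, -0.0003], [0.0011, -0.0003, -1.0]]
wrist_force [-11.5708, -0.7626, 2.1869]
moment [-0.3819, 2.1749, -0.0637]
finger_gap 0.0165
```

View pics/s10.png

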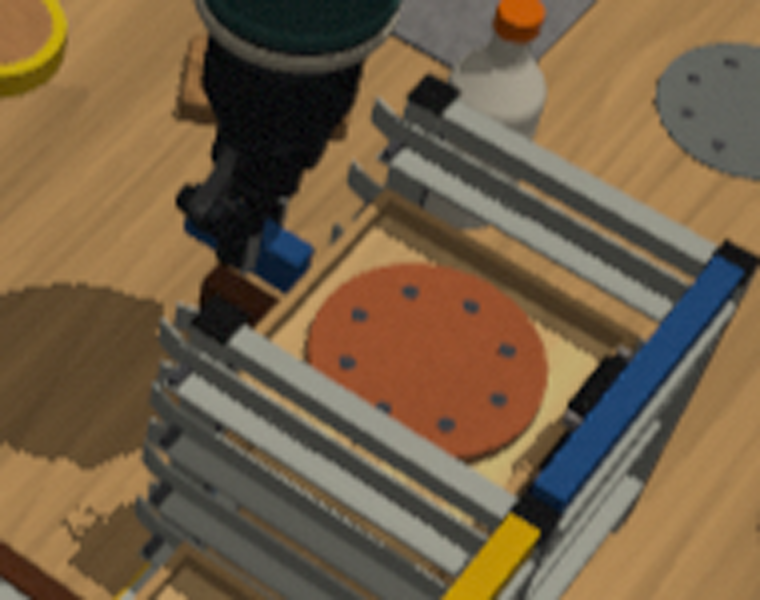

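The tray touched down at the expected height (underside at 150 mm). I'll ease back 1.5 mm to bring the front onto the noses.

Request:
arm_command(
  plan=[
    [0.001,0,0,0],
    [0.002,0,0,0],
    [0.003,0,0,0],
    [0.003,0,0,0],
  ],
)

```text
t: 14.02
ee_pos: [0.628, 0.1873, 0.1859]
eef_rot: [[-1.0, -0.028, -0.0], [-0.028, 1.0, -0.0], [0.0, -0.0, -1.0]]
wrist_force: [-6.5, 0.4, -0.2]
finger_gap: 0.0166
```

```bash
python3 st.py
```

```text
t 14.0167
ee_pos [0.628, 0.1873, 0.1859]
wrist_force [-6.4542, 0.3729, -0.2256]
moment [-0.1423, 1.2886, -0.0185]
joint_positions [0.1907, 0.6608, -0.7758, 1.573, 0.499, 1.1155, 0.8951]
yaw 1.5991706703314368
```

Request:
arm_command(
  plan=[
    [0.001,0,0,0],
    [0.002,0,0,0],
    [0.002,0,0,0],
  ],
)

```text
t: 14.27
ee_pos: [0.6278, 0.1873, 0.186]
eef_rot: [[-1.0, -0.027, 0.002], [-0.027, 1.0, 0.001], [-0.002, 0.001, -1.0]]
wrist_force: [4.3, 2.2, -5.1]
finger_gap: 0.0169
```

```bash
python3 st.py
```

```text
t 14.2667
ee_pos [0.6278, 0.1873, 0.186]
wrist_force [4.2569, 2.236, -5.088]
moment [0.5098, -0.8073, -0.0632]
joint_positions [0.1914, 0.6595, -0.7761, 1.5749, 0.4989, 1.1129, 0.8944]
yaw 1.5755967065428806
```

The force reversed to +4 N, so the noses hold the front. I'll neutralise the force and release gently.

Request:
arm_command(
  plan=[
    [-0.001,0,0,0],
    [-0.001,0,0,0],
  ],
  grip_force=20,
)

```text
t: 14.43
ee_pos: [0.6279, 0.1873, 0.1859]
eef_rot: [[-1.0, -0.028, 0.0], [-0.028, 1.0, 0.0], [-0.0, 0.0, -1.0]]
wrist_force: [1.5, 2.7, -2.1]
finger_gap: 0.0167
```

Request:
arm_command(
  plan=[
    [0,0,0,0],
    [0,0,0,0],
    [0,0,0,0],
  ],
  grip=0.3,
)

```text
t: 14.68
ee_pos: [0.6278, 0.1869, 0.186]
eef_rot: [[-1.0, -0.027, 0.0], [-0.027, 1.0, -0.0], [-0.0, -0.0, -1.0]]
wrist_force: [-0.5, -0.3, 0.5]
finger_gap: 0.0257
```

Request:
arm_command(
  plan=[
    [0,0,0,0],
    [0,0,0,0],
    [0,0,0,0],
    [0,0,0,0],
    [0,0,0,0],
  ],
  grip=0.5,
)

```text
t: 15.1
ee_pos: [0.6277, 0.1871, 0.1858]
eef_rot: [[-1.0, -0.028, -0.0], [-0.028, 1.0, 0.0], [0.0, 0.0, -1.0]]
wrist_force: [0.2, 1.2, 0.1]
finger_gap: 0.0426
```

```bash
python3 st.py; python3 look.py 11; python3 -c "
from h import *
cv2.imwrite('pics/w11.png',camera('wrist'))"
```

```text
t 15.1
ee_pos [0.6277, 0.1871, 0.1858]
wrist_force [0.1553, 1.1807, 0.0524]
moment [-0.0267, -0.029, 0.0612]
joint_positions [0.1911, 0.6603, -0.7758, 1.5742, 0.4988, 1.1146, 0.8948]
yaw 1.5842921053707788
15.1
ee_pos [0.6277, 0.1871, 0.1858]
eef_rot [[-0.9996, -0.0276, -0.0001], [-0.0276, 0.9996, 0.0], [0.0001, 0.0, -1.0]]
wrist_force [0.1553, 1.1807, 0.0524]
moment [-0.0267, -0.029, 0.0612]
finger_gap 0.0426
```

View pics/s11.png

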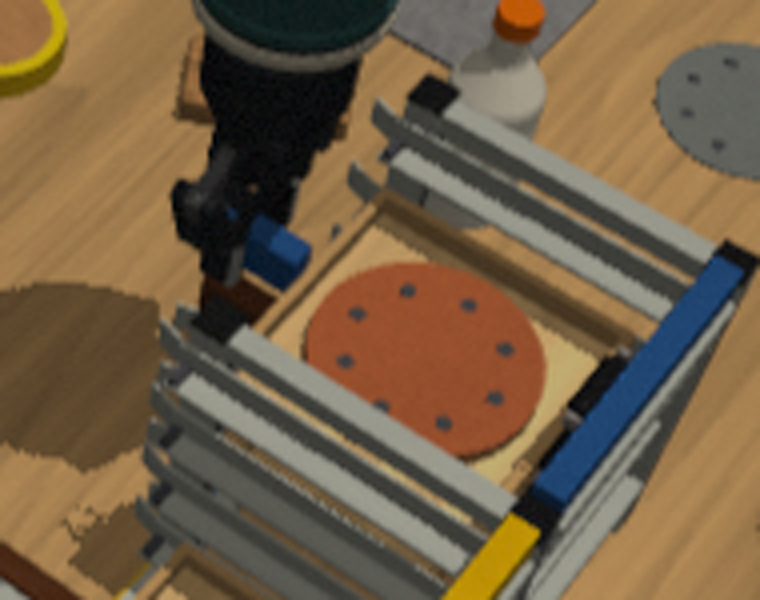

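View pics/w11.png

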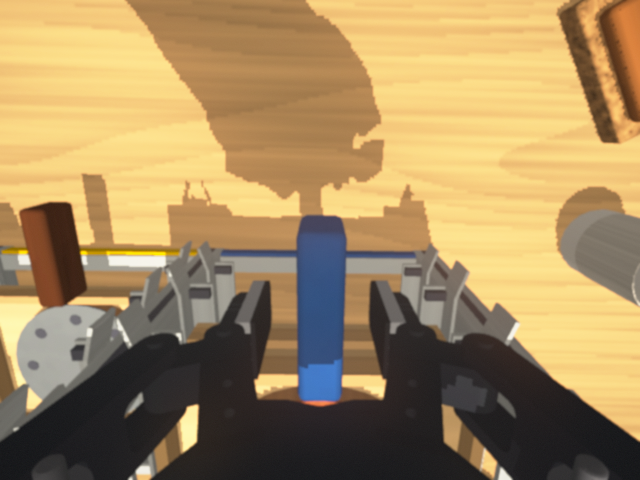

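Released, and the tray stayed put. I'll retreat straight up, then back.

Request:
arm_command(
  plan=[
    [0,0,-0.01,0],
    [0,0,-0.04,0],
    [0,0,-0.08,0],
    [0,0,-0.13,0],
    [0,0,-0.18,0],
  ],
)

```text
t: 15.67
ee_pos: [0.6275, 0.1873, 0.2781]
eef_rot: [[-1.0, -0.028, 0.0], [-0.028, 1.0, 0.0], [-0.0, 0.0, -1.0]]
wrist_force: [-0.7, -0.3, -0.0]
finger_gap: 0.0429
```

Request:
arm_command(
  plan=[
    [0.06,0,-0.06,0],
    [0.12,0,-0.1,0],
    [0.2,0,-0.1,0],
    [0.28,0,-0.1,0],
    [0.34,0,-0.1,0],
  ],
)

```text
t: 16.08
ee_pos: [0.455, 0.1831, 0.3266]
eef_rot: [[-1.0, -0.029, 0.001], [-0.029, 1.0, -0.001], [-0.001, -0.001, -1.0]]
wrist_force: [-0.9, 0.1, 1.3]
finger_gap: 0.0421
```

```bash
python3 st.py; python3 look.py 12; python3 -c "
from h import *
cv2.imwrite('pics/w12.png',camera('wrist'));cv2.imwrite('pics/sf.png',camera('scene'))"
```

```text
t 16.0833
ee_pos [0.455, 0.1831, 0.3266]
wrist_force [-0.9307, 0.1311, 1.3163]
moment [0.0435, 0.0025, 0.0234]
joint_positions [0.4141, 0.1995, -0.9672, 1.8226, 0.1768, 1.2098, 0.993]
yaw 1.6538305800954143
16.0833
ee_pos [0.455, 0.1831, 0.3266]
eef_rot [[-0.9996, -0.0289, 0.0008], [-0.0289, 0.9996, -0.0011], [-0.0008, -0.0012, -1.0]]
wrist_force [-0.9307, 0.1311, 1.3163]
moment [0.0435, 0.0025, 0.0234]
finger_gap 0.0421
```

View pics/t12.png

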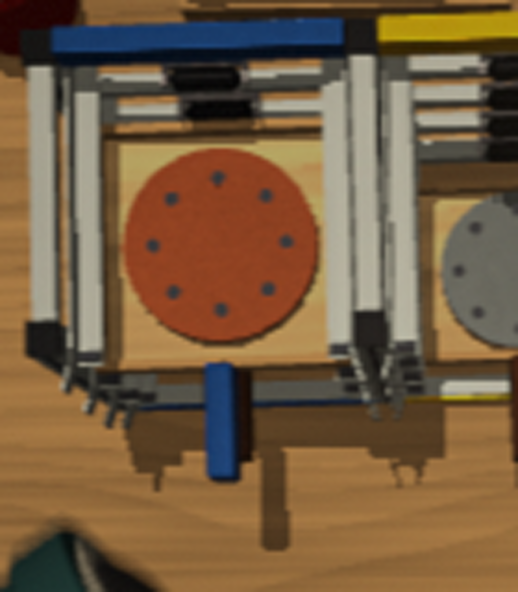

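View pics/s12.png

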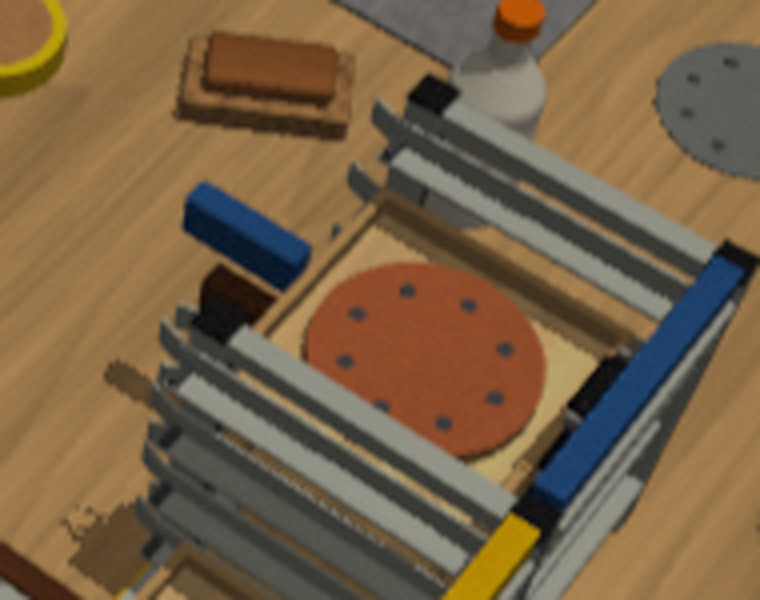

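View pics/w12.png

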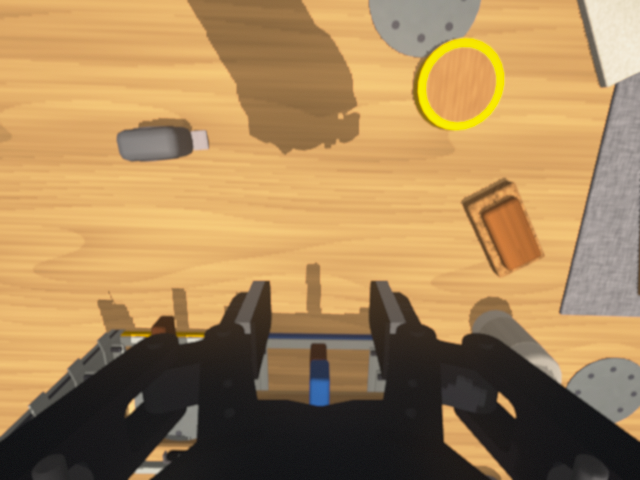

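View pics/sf.png

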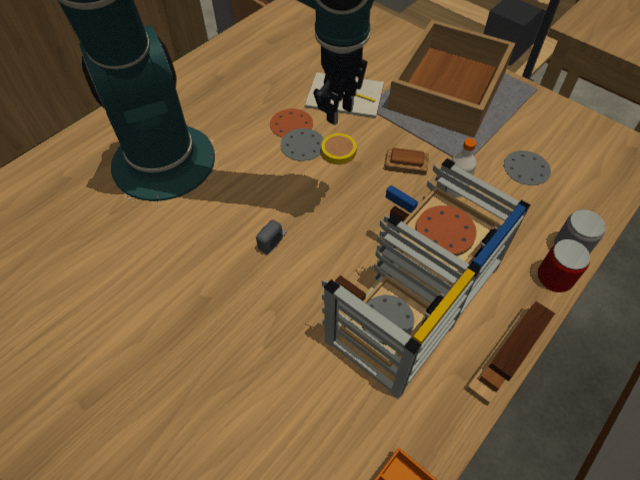

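```bash
python3 - <<'E'
from h import *
T=lambda u,v:(u/3.7+195,v/3.7+90); S=lambda u,v:(u/4+340,v/4+140)
print("front-left rim",tri(S(386,192),T(103,371)))
print("rear-left rim",tri(S(652,335),T(103,130)))
print("handle outer end top",tri(S(200,195),T(224,470)),"handle root",tri(S(300,250),T(220,368)))
print("stored B handle end", "scene0 vs now same px check")
a=cv2.imread("pics/s4.png");b=cv2.imread("pics/sf.png")
d=cv2.absdiff(a,b).max(2)
for n,(x0,y0,x1,y1) in dict(block=(383,145,432,178),tape=(320,135,360,163),meas=(255,218,286,255),glue=(455,137,480,165),storedY=(335,275,445,340)).items():print(n,(d[y0:y1,x0:x1]>40).sum())
E
```

```text
front-left rim (array([0.66321143, 0.2646537 , 0.16692335]), np.float64(0.006365471958463339))
rear-left rim (array([0.81935336, 0.26675141, 0.17142405]), np.float64(0.016379058156341025))
handle outer end top (array([0.59657311, 0.18524336, 0.18459297]), np.float64(0.002575025131246893)) handle root (array([0.65929409, 0.18718968, 0.18748839]), np.float64(0.0034281904105873677))
stored B handle end scene0 vs now same px check
block 319
tape 629
meas 0
glue 0
storedY 23
```

```bash
python3 - <<'E'
from h import *
a=cv2.imread("pics/scene0.png");b=cv2.imread("pics/sf.png")
d=cv2.absdiff(a,b).max(2)
for n,(x0,y0,x1,y1) in dict(block=(383,145,432,178),tape=(320,135,360,163),meas=(255,218,286,255),storedY=(335,275,445,340),storedB_handle=(388,208,415,228)).items():print(n,(d[y0:y1,x0:x1]>40).sum())
print(job_done())
E
```

```text
block 0
tape 0
meas 0
storedY 20
storedB_handle 143
the job is handed in; nothing more can be done
None
```

The blue-handled tray is put away in the blue bay on the third rail pair, directly above the tray already stored on the second. The job is handed in after about 16 s of robot time.

- **Insertion:** I pinched the handle, carried the tray level and slid it in about 10 mm above the rails. Once it rubbed the left guide lightly (about 2.4 N), so I shifted about 1 mm to the right.
- **Seating:** I felt the roller at about 4 N and pressed to about 8.5 N, which is roughly 4.5 mm of travel. I then lowered the tray behind the noses until it touched the rails at the expected height. At touchdown the backward force briefly read 11.6 N, close to the roller's 11 N end-stop figure, so I cannot rule out that it just reached the stop. That is well under the 30 N limit.
- **Noses hold it:** When I eased back, the force reversed to +4 N, so the noses hold the front. I then released the handle and retreated, with nothing touching.

**Last checks**
- The pictures show the tray sitting straight in the bay against the roller. Its rim measured 167–171 mm high at the two left corners, where 170 mm was expected. The height measurement is rough: it read about 10 mm low elsewhere, and the rear corner fitted poorly.
- The sanding block, masking tape and tape measure show no image change since the start. The glue bottle shows none since before the insertion.
- A few pixels changed around the yellow bay's stored tray (about 20).
- More changed around the blue bay's stored tray's handle (about 143). I put that down to the new tray's shadow and overlap, and did not check it separately.

**Disagreements**
- The handle's middle measured about 36 mm from the tray's front face, not the 55 mm given.
- The two fixed cameras differed by about 1–2° on the tray's turn relative to the rack. I kept the turn between the two readings and relied on feel.

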